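# Lock the loading lane's stop with the hex key's long arm, then load the case

### The job

Take the hex key out of the wooden stand, flip it over in the gripper and put its short arm fully into the stiff clamp screw of the blue fixture, then swing the long arm to tighten the screw clockwise until it comes up against its stop. Leave the key in the screw, its long arm not over the lane, then set the orange case down on the upper half of the sloped roller lane, lengthwise, and let go so that it rolls down and rests against the yellow stop. Do not move the grey case, the bottle or the other things on the bench.

Things in the scene. Friction and masses are not known exactly. Their poses are not given: they have to be found in the camera images.
- key: Dark steel L-shaped hex key, 14 mm across flats, 0.27 kg. Origin at the elbow, on the centrelines. From there the long arm runs 133 mm along its own -z, the short arm 63 mm along its +x. Two flats of each arm face +-y; two corners of the short arm's hexagon face +-z. Starts loosely upright in the stand, long arm down, elbow about 143 mm over the table; lift it 50 mm or more to free it.
- key_short_tip (a point): End face of the key's short arm, on its centreline; the last 3 mm of the arm are narrowed to 11 mm.
- key_long_tip (a point): End face of the key's long arm, on its centreline; the last 3 mm are narrowed to 11 mm.
- stand: Fixed wooden tool block 90 x 70 x 55 mm (x, y, z), origin under its centre. The key's hole, 16.6 mm square and 45 mm deep, is at x = -15 mm; the key's short arm starts pointing roughly along +x. Two thin scribers with red and blue caps stand in it at x = +33, y = +-20 mm, 97 mm high, under the short arm.
- fixture: Fixed loading fixture. Origin at table level under the axis of its clamp screw, z up. A blue tower 64 x 64 mm, 60 mm high, at the origin carries the upright screw; the roller lane runs beside it along x, centreline at y = -130 mm, over a 6 mm base plate (x -215 to +105, y -215 to +30 mm).
- screw (a joint): Screw angle, rad, growing clockwise seen from above (tightening). Starts at 0 to 0.5; hard stop at 1.6. Friction about 1 N m: 9 N at 112 mm from the axis. At value q the red pointer on its flange, and one of the socket's six corners, lie at angle -q about z from the fixture's +x. At the stop it meets the white mark. The key has about 0.15 rad of play in it.
- socket_mouth (a point): Centre of the open top of the screw's upright hexagon socket, 88 mm over the table. Steel head about 32 mm across; socket 15.2 mm across flats with a 4 mm wide lead-in taper at the top.
- socket_floor (a point): Centre of the socket's flat floor, 62 mm over the table, 26 mm below the mouth. The short arm's tip rests on it when fully in; the long arm's centreline is then level at 125 mm. Let go, the key stays in, its long arm sagging up to 6 degrees.
- lane: Fixed roller lane sloped 0.245 rad; x down the lane, z square to the rollers. Origin on the roller tops, where the middle of the case's underside lies when it rests on the yellow stop at the low end (face at x = +55 mm, 42 mm high). Side walls x -225 to +55, 76 mm apart, 12 mm above the rollers. A case let go on it rolls down in about 1 s; a key arm left over the lane is in its way.
- case: Orange instrument case, 0.25 to 0.5 kg: box 110 x 64 x 45 mm (x, y, z), origin at the centre of its underside, with a black rib handle on top along x, 70 x 16 mm, 28 mm high (45 to 73 mm above the underside).
- grey_case: Same case in grey: not wanted, leave it. Origin at the centre of its underside.
- bottle: White bottle with red cap, 60 mm diameter, 160 mm high, origin at the centre of its underside. It stands within the sweep of the key's long arm: leave it.
- vblock: Steel V-block 80 x 50 x 40 mm, origin under its centre: leave it.
- tin: Aluminium tin, 68 mm diameter, 75 mm high, origin under its centre: leave it.
- screwdriver: Screwdriver with red handle, 180 mm, lying along its x: leave it.
- brush: Brush, 180 mm, lying along its x: leave it.
- ring_gauge: Steel ring gauge, 80 mm diameter, 20 mm high, lying flat, origin under its centre: leave it.
Things that resemble listed ones, but are neither listed nor needed, are in the scene too. Of the things shaped like the key, the steel one is meant.

How it is judged:
By the outcome, as a careful person would: the job done as asked, in the order asked, and still so for the second after the job is handed in, with the robot touching nothing.
It also fails if it takes over 72 s, if anything falls off the work surface, if the arm or the gripper's body presses on something with over 40 N, if the wrist force passes 120 N, or if a joint passes its speed limit or range.

### The arm

A 6-joint arm with a two-finger parallel gripper is mounted at the origin on the work surface. World frame = base frame: x ahead of the robot, y to its left, z up, the work surface at z = 0. Lengths are in mm, angles in rad, forces in N, time in s.
With the tool pointing down it reaches from about 350 to 875 mm from the base axis. Payload 4.2 kg.
Tool frame: the origin (TCP) lies between the finger pads; the fingertips stand 25 mm ahead of it and the grasp point (between the pads) lies 6 mm ahead of it; z points along the fingers, y is the line along which they close (so a half turn about z gives the same grasp; the last joint's range is limited). The gripper opens to 85 mm and grips with 20 to 120 N. Pads are 22 mm wide; open, the fingers measure 114 mm over their backs; the gripper's body (76 mm by 85 mm) begins 54 mm behind the grasp point. The pads swing forward as they close: fully open they stand 13 mm farther back than shut.
Start: joints at [-1.019, 0.385, 0.008, 0, -1.194, -0.259], TCP at [180.412, -598.373, 256.312] pointing down, gripper open.
Joint ranges: [-3.14, 3.14], [-1.21, 2.06], [-1.07, 1.41], [-3.16, 2.05], [-2.99, -0.16], [-3.1, 3.1]. Speed limits (rad/s): [2.79, 2.79, 3.14, 3.14, 3.14, 3.14].

### API

Orientations are given as a unit quaternion [x, y, z, w].
In Python, from bench import read_state, imaging, workorder, nets gives the robot as it stands.
- The arm moves only by the tool apply_moves, never from a script. Its argument "rows" is a list of rows, each an object with "hand": the opening, from -1 (shut) to 1 (fully open); "delta_pos": the shift along the tool's x, y, z in mm, a list of three; "yaw": the turn about the tool's z in rad. A call has 1 to 12 rows; each row is the pose to reach, as a shift and turn from the pose commanded when the call began, along the tool's axes at that moment; what a row does not reach only later rows make up. A row lasts 1/12 s, in which the tool goes at most 41.7 mm and 7.16 degrees, less where a joint would pass 70% of its speed; a pose out of reach is approached as far as the arm can. A call with a gripper value outside its range is refused whole. The fingers move at their own pace and stop on an object; the grip force is fixed at half the most. Time passes only in rows, so rows that repeat a pose let the fingers close. It gives the time, the measured TCP pose, the force, the opening and the grip force at its end, in the units of the state.
- read_state(): the state, without advancing time (a new reading comes with each control period).
- imaging.get_image(name): name is "scene" or "top" or "wrist"; returns a dict with "pixels" (384x512x3 uint8, red, green, blue), "fx", "fy", "cx", "cy" (pixels), "xyz" and "rotation" of the camera in the world. Camera axes: x right, y down, z forward; pixel columns grow to the right and rows downward; lengths in mm; the calibration is good to about 2 mm. The wrist camera is an equidistant fisheye: a pixel r from the principal point sees the ray r / f radians off the axis. A picture is of the moment at which its call begins. There is no depth.
- workorder.job_done(): hands the job in; it is judged then, once.
Trained networks look in the newest picture that a camera, given by its name, has taken for a name from the list of things; names that differ only in an ending like _2 or _b are one class to them, and where a whole thing is asked for, a point or a joint stands for the part that bears it (a point fixed in the world has none). Each returns a list of dicts, best first, with "score" (0 to 1); they miss things now and then, are a little off and sometimes report something else, mostly with a low value. They report only what shows in the picture. A call takes as long as a camera call. They do not tell look-alikes from the thing itself.
- nets.find_in(camera, query): "location" ([row, column] in pixels, amid what is visible of it).
- nets.pinpoint(camera, query): "location" ([row, column] in pixels: a listed point, or the origin of a listed thing).
The state is a dict: "clock": time; "joints": joint angles; "joint_vel": joint speeds; "joint_efforts": joint torques, N m; "position": TCP position; "ee_rot": TCP orientation; "contact_force": force on the tool from outside, world axes, zero at the start; "wrist_torque": the same for the moment, N m; "gripper_width": finger opening in mm; "grasp_force": force on a finger pad.
Only numpy, scipy, OpenCV 4.12 (cv2) and the standard library are available. Lean on these libraries where they do the work, as an engineer would, in place of code of your own. Each camera call takes 0.05 s, during which the arm holds its last target. There are 200 camera calls.

## Working session

There is one attempt and no reset: what is moved stays moved. The work goes in short steps, Python scripts to look and compute and a tool call to move; the robot and the scene stay as the last step left them, time stands still between calls to the robot, and variables do not carry over. Pictures are saved under pics/ and viewed, at most 10 in all, crops included, and the job is handed in when it is done.

Besides the shell and the picture viewer there is one more tool, called as a command line: name --argument value ..., lists and objects as JSON in quotes. apply_moves: Moves the arm, as the interface text tells. Its arguments: {"type":"object","properties":{"rows":{"type":"array"}},"required":["rows"]}

```bash
mkdir -p pics; ls
cat > h.py <<'E'
import numpy as np, cv2
from bench import read_state, imaging, workorder, nets
from scipy.spatial.transform import Rotation as R
def cam(n): return imaging.get_image(n)
def save(im,f,crop=None,s=1):
    p=im["pixels"]
    if crop: p=p[crop[0]:crop[1],crop[2]:crop[3]]
    p=cv2.resize(p,None,fx=s,fy=s,interpolation=cv2.INTER_CUBIC)
    cv2.imwrite(f,p[:,:,::-1])
def ray(im,rc,fish=False):
    u=(rc[1]-im["cx"])/im["fx"]; v=(rc[0]-im["cy"])/im["fy"]
    if fish:
        r=np.hypot(u,v); d=np.array([np.sin(r)*u/r,np.sin(r)*v/r,np.cos(r)]) if r>1e-9 else np.array([0,0,1.])
    else: d=np.array([u,v,1.])
    Rm=np.array(im["rotation"]); 
    if Rm.shape!=(3,3): Rm=R.from_quat(Rm).as_matrix()
    return np.array(im["xyz"],float),Rm@d/np.linalg.norm(d)
def atz(im,rc,z,fish=False):
    o,d=ray(im,rc,fish); return o+d*(z-o[2])/d[2]
def tri(rays):
    A=sum(np.eye(3)-np.outer(d,d) for o,d in rays); b=sum((np.eye(3)-np.outer(d,d))@o for o,d in rays)
    p=np.linalg.solve(A,b); return p,[np.linalg.norm(np.cross(p-o,d)) for o,d in rays]
def proj(im,p,fish=False):
    Rm=np.array(im["rotation"]); c=Rm.T@(np.array(p,float)-np.array(im["xyz"]))
    if fish:
        t=np.arctan2(np.hypot(c[0],c[1]),c[2]); c=np.array([*(c[:2]/np.hypot(c[0],c[1])*t),1])
    return im["cy"]+im["fy"]*c[1]/c[2], im["cx"]+im["fx"]*c[0]/c[2]
E
python3 - <<'E'
from h import *
np.set_printoptions(precision=2,suppress=True)
H={"key":143,"key_short_tip":143,"socket_mouth":88,"case":0,"grey_case":0,"bottle":0,"stand":0,"fixture":0,"lane":40,"tin":0,"vblock":0}
ims=[]
for n in ("top","scene"):
    im=cam(n); ims.append(im); save(im,f"pics/{n}.png",s=1.5)
    print(n,im["xyz"],np.shape(im["rotation"]),im["fx"])
    for q,z in H.items():
        r=nets.pinpoint(n,q)[:3]
        print(q,[(np.round(d["location"],1).tolist(),round(d["score"],2),atz(im,d["location"],z)[:2].round(0).tolist()) for d in r])
print(read_state())
E
```

```text
pics
top [ 334.29  189.52 1642.57] (4,) 428.6274278589434
key [([199.4, 205.3], 0.64, [454.0, 313.0]), ([215.9, 82.2], 0.61, [398.0, 743.0]), ([233.6, 149.4], 0.55, [335.0, 507.0])]
key_short_tip [([242.2, 157.2], 0.64, [305.0, 480.0]), ([234.0, 82.1], 0.63, [335.0, 741.0]), ([261.2, 210.5], 0.55, [240.0, 294.0])]
socket_mouth [([164.0, 295.5], 0.42, [587.0, -12.0])]
case [([198.6, 378.9], 0.59, [466.0, -342.0])]
grey_case [([203.0, 212.4], 0.38, [451.0, 298.0])]
bottle [([161.3, 260.2], 0.66, [613.0, 113.0])]
stand [([200.5, 213.0], 0.88, [461.0, 296.0]), ([165.8, 293.2], 0.5, [595.0, -15.0])]
fixture [([164.1, 291.4], 0.64, [601.0, -8.0])]
lane [([159.0, 326.8], 0.88, [614.0, -137.0]), ([166.7, 292.2], 0.68, [585.0, -6.0])]
tin [([143.2, 202.4], 0.87, [685.0, 338.0]), ([194.1, 379.4], 0.54, [484.0, -345.0])]
vblock [([224.9, 260.8], 0.53, [367.0, 113.0])]
scene [1405.93  980.47 1259.09] (4,) 489.799280236761
key [([199.6, 278.6], 0.7, [453.0, 309.0]), ([290.7, 410.6], 0.66, [501.0, 808.0]), ([244.2, 350.1], 0.65, [465.0, 591.0])]
key_short_tip [([233.3, 345.8], 0.77, [435.0, 557.0]
[... 384 characters left out ...]
], 0.42, [533.0, -92.0])]
fixture [([208.1, 181.9], 0.72, [597.0, -15.0]), ([253.8, 177.6], 0.69, [756.0, 129.0])]
lane [([182.0, 154.4], 0.91, [593.0, -161.0])]
tin [([275.5, 238.4], 0.65, [691.0, 341.0])]
vblock [([189.5, 251.8], 0.59, [354.0, 112.0])]
{'clock': 1.2, 'joints': array([-1.02,  0.38,  0.01,  0.  , -1.19, -0.26]), 'joint_vel': array([ 0., -0., -0., -0., -0., -0.]), 'joint_efforts': array([ -0.  , -39.21,  18.86,   4.19,  -0.  ,   0.  ]), 'position': array([ 180.39, -598.37,  256.31]), 'ee_rot': array([-0.15,  0.99,  0.  , -0.  ]), 'contact_force': array([ 0.15, -0.35, -0.62]), 'wrist_torque': array([ 0.01, -0.01, -0.02]), 'grasp_force': 0.0, 'gripper_width': 85.61714742944295}
```

View both.

View pics/top.png

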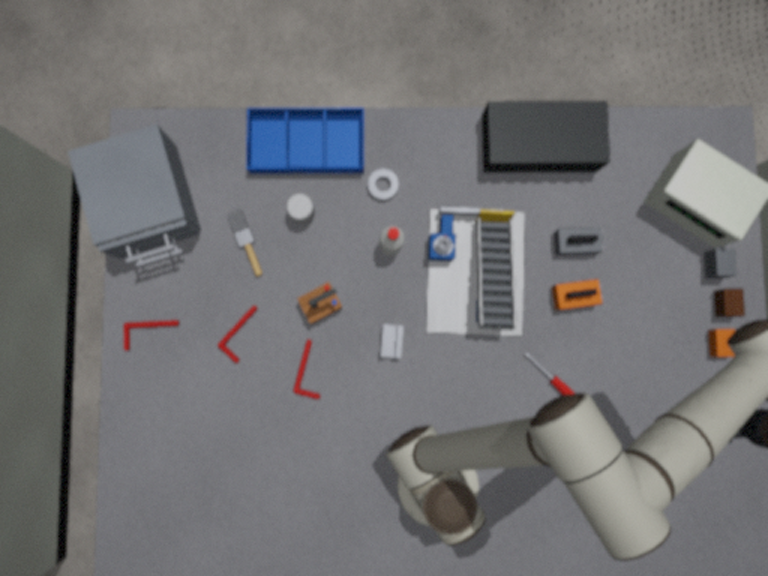

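View pics/scene.png

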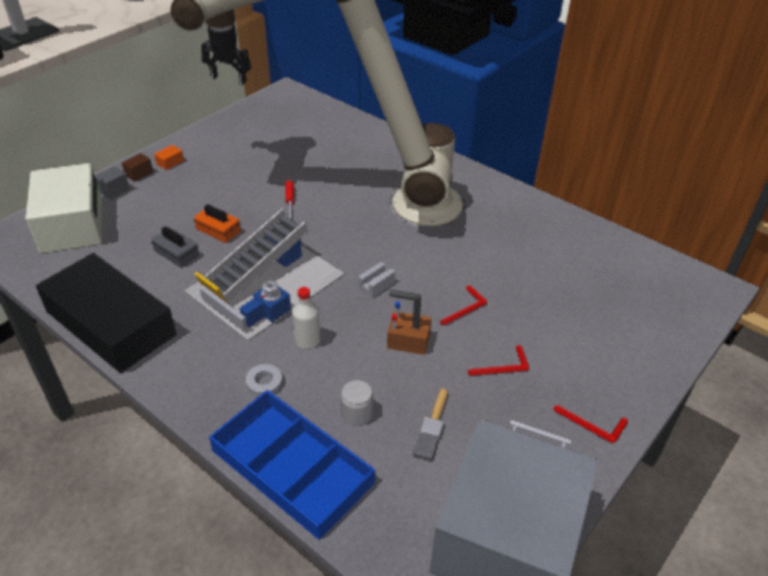

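```bash
cat >> h.py <<'E'
np.set_printoptions(precision=2,suppress=True)
def goto(p,yang=None):
    "tool-axis delta and yaw to bring TCP to world p with tool y axis at world angle yang (deg, mod 180)"
    s=read_state(); M=R.from_quat(s["ee_rot"]).as_matrix(); d=M.T@(np.array(p,float)-s["position"])
    a=np.degrees(np.arctan2(M[1,1],M[0,1])); print("tool y at",round(a,1),"pos",s["position"],"j",s["joints"],"F",s["contact_force"],"w",round(s["gripper_width"],1),"t",s["clock"])
    out=[d.round(1).tolist(),np.round(np.linalg.norm(d)/41.7,1)]
    if yang is not None: out.append(round(float(np.radians((a-yang+90)%180-90)),3))
    print(*out)
E
python3 -c "
from h import *
goto((480,-200,320),20)"
```

```text
tool y at 106.8 pos [ 180.39 -598.37  256.31] j [-1.02  0.38  0.01  0.   -1.19 -0.26] F [ 0.15 -0.35 -0.62] w 85.6 t 1.2
[-401.8, 294.9, -63.7] 12.1 1.515
```

apply_moves --rows '[{"hand": 1, "delta_pos": [-402, 295, -64], "yaw": 1.5}, {"hand": 1, "delta_pos": [-402, 295, -64], "yaw": 1.5}, {"hand": 1, "delta_pos": [-402, 295, -64], "yaw": 1.5}, {"hand": 1, "delta_pos": [-402, 295, -64], "yaw": 1.5}, {"hand": 1, "delta_pos": [-402, 295, -64], "yaw": 1.5}, {"hand": 1, "delta_pos": [-402, 295, -64], "yaw": 1.5}, {"hand": 1, "delta_pos": [-402, 295, -64], "yaw": 1.5}, {"hand": 1, "delta_pos": [-402, 295, -64], "yaw": 1.5}, {"hand": 1, "delta_pos": [-402, 295, -64], "yaw": 1.5}, {"hand": 1, "delta_pos": [-402, 295, -64], "yaw": 1.5}, {"hand": 1, "delta_pos": [-402, 295, -64], "yaw": 1.5}, {"hand": 1, "delta_pos": [-402, 295, -64], "yaw": 1.5}]'

```text
clock: 2.2
position: [450.7, -239.3, 314.4]
ee_rot: [0.508, 0.861, 0.0, 0.0]
contact_force: [0.7, -0.2, 0.1]
gripper_width: 85.4
grasp_force: 0.0
```

Run:
```python
from h import *
im=cam("wrist"); save(im,"pics/w1.png",s=1.5)
print(im["xyz"],im["fx"])
H={"case":0,"grey_case":0,"bottle":0,"socket_mouth":88,"fixture":0,"lane":45}
for q,z in H.items():
    r=nets.pinpoint("wrist",q)[:2]
    print(q,[(np.round(d["location"],1).tolist(),round(d["score"],2),atz(im,d["location"],z,True)[:2].round(0).tolist()) for d in r])
goto((455,250,320),20)
```

```text
[ 416.73 -180.59  432.92] 297.3186396354542
case [([221.9, 227.4], 0.92, [469.0, -351.0])]
grey_case [([269.0, 296.0], 0.93, [611.0, -373.0])]
bottle [([22.5, 435.6], 0.58, [605.0, 113.0]), ([73.3, 422.1], 0.41, [623.0, 15.0])]
socket_mouth [([73.5, 432.7], 0.77, [595.0, -14.0])]
fixture [([75.5, 398.7], 0.81, [588.0, -15.0])]
lane [([156.9, 380.7], 0.75, [607.0, -146.0])]
tool y at 29.2 pos [ 449.32 -241.6   313.6 ] j [-0.17  0.15 -0.17 -0.   -1.25 -2.46] F [-0.17  1.43 -0.83] w 85.5 t 2.55
[426.3, 244.9, -6.4] 11.8 0.161
```

View pics/w1.png

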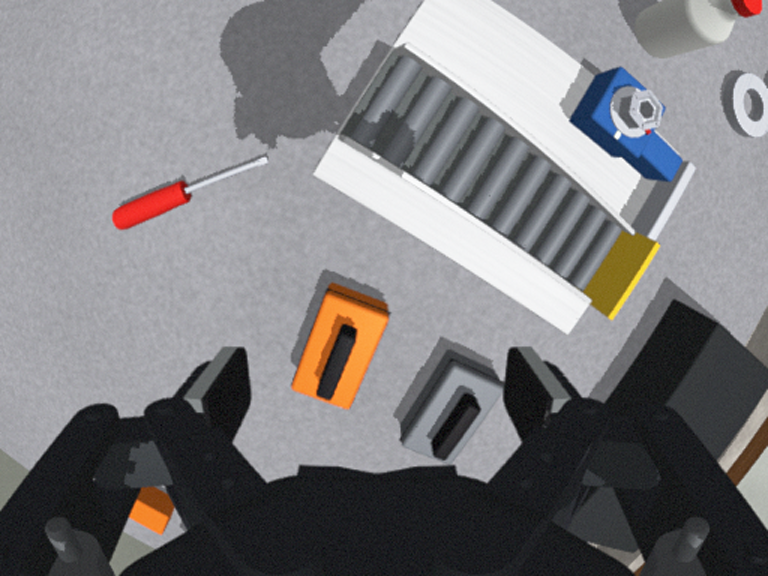

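Run:
```python
from h import *
goto((440,330,330),200)
```

```text
tool y at 29.2 pos [ 449.32 -241.6   313.6 ] j [-0.17  0.15 -0.17 -0.   -1.25 -2.46] F [-0.17  1.43 -0.83] w 85.5 t 2.55
[503.5, 270.8, -16.3] 13.7 0.161
```

apply_moves --rows '[{"hand": 1, "delta_pos": [503, 271, -16], "yaw": -1.5}, {"hand": 1, "delta_pos": [503, 271, -16], "yaw": -1.5}, {"hand": 1, "delta_pos": [503, 271, -16], "yaw": -1.5}, {"hand": 1, "delta_pos": [503, 271, -16], "yaw": -1.5}, {"hand": 1, "delta_pos": [503, 271, -16], "yaw": -1.5}, {"hand": 1, "delta_pos": [503, 271, -16], "yaw": -1.5}, {"hand": 1, "delta_pos": [503, 271, -16], "yaw": -1.5}, {"hand": 1, "delta_pos": [503, 271, -16], "yaw": -1.5}, {"hand": 1, "delta_pos": [503, 271, -16], "yaw": -1.5}, {"hand": 1, "delta_pos": [503, 271, -16], "yaw": -1.5}, {"hand": 1, "delta_pos": [503, 271, -16], "yaw": -1.5}, {"hand": 1, "delta_pos": [503, 271, -16], "yaw": -1.5}]'

```text
clock: 3.55
position: [441.7, 259.5, 328.0]
ee_rot: [-0.22, 0.975, 0.0, 0.0]
contact_force: [1.3, 0.8, 0.6]
gripper_width: 85.1
grasp_force: 0.0
```

Run:
```python
from h import *
goto((440,330,330),200)
```

```text
tool y at 115.5 pos [441.7  259.45 328.03] j [ 0.85  0.15 -0.14  0.   -1.28 -1.97] F [1.3  0.76 0.6 ] w 85.1 t 3.55
[-28.8, 64.4, -2.0] 1.7 -1.475
```

apply_moves --rows '[{"hand": 1, "delta_pos": [-29, 64, -2], "yaw": -1.475}, {"hand": 1, "delta_pos": [-29, 64, -2], "yaw": -1.475}, {"hand": 1, "delta_pos": [-29, 64, -2], "yaw": -1.475}, {"hand": 1, "delta_pos": [-29, 64, -2], "yaw": -1.475}, {"hand": 1, "delta_pos": [-29, 64, -2], "yaw": -1.475}, {"hand": 1, "delta_pos": [-29, 64, -2], "yaw": -1.475}, {"hand": 1, "delta_pos": [-29, 64, -2], "yaw": -1.475}, {"hand": 1, "delta_pos": [-29, 64, -2], "yaw": -1.475}, {"hand": 1, "delta_pos": [-29, 64, -2], "yaw": -1.475}, {"hand": 1, "delta_pos": [-29, 64, -2], "yaw": -1.475}, {"hand": 1, "delta_pos": [-29, 64, -2], "yaw": -1.475}, {"hand": 1, "delta_pos": [-29, 64, -2], "yaw": -1.475}]'

```text
clock: 4.55
position: [441.5, 327.6, 329.6]
ee_rot: [0.819, -0.574, -0.0, 0.0]
contact_force: [0.2, -0.1, -0.5]
gripper_width: 85.2
grasp_force: 0.0
```

Run:
```python
from h import *
im=cam("wrist"); save(im,"pics/w2.png",s=1.5)
H={"key":143,"key_short_tip":143,"stand":0,"socket_mouth":88,"bottle":0}
for q,z in H.items():
    r=nets.pinpoint("wrist",q)[:3]
    print(q,[(np.round(d["location"],1).tolist(),round(d["score"],2),atz(im,d["location"],z,True)[:2].round(0).tolist()) for d in r])
goto((454,311,250),200)
```

```text
key [([286.7, 256.3], 0.93, [385.0, 460.0]), ([212.6, 359.3], 0.87, [307.0, 330.0]), ([150.8, 253.5], 0.62, [445.0, 306.0])]
key_short_tip [([90.0, 247.1], 0.87, [473.0, 249.0]), ([180.3, 387.0], 0.77, [292.0, 283.0]), ([270.7, 286.6], 0.65, [359.0, 426.0])]
stand [([128.5, 249.9], 0.57, [454.0, 295.0])]
socket_mouth []
bottle []
tool y at -160.4 pos [441.05 328.51 329.76] j [ 0.94  0.21 -0.05  0.   -1.31 -0.59] F [-0.79  0.05  0.09] w 85.3 t 4.85
[20.8, -6.3, 79.8] 2.0 -0.008
```

View pics/w2.png

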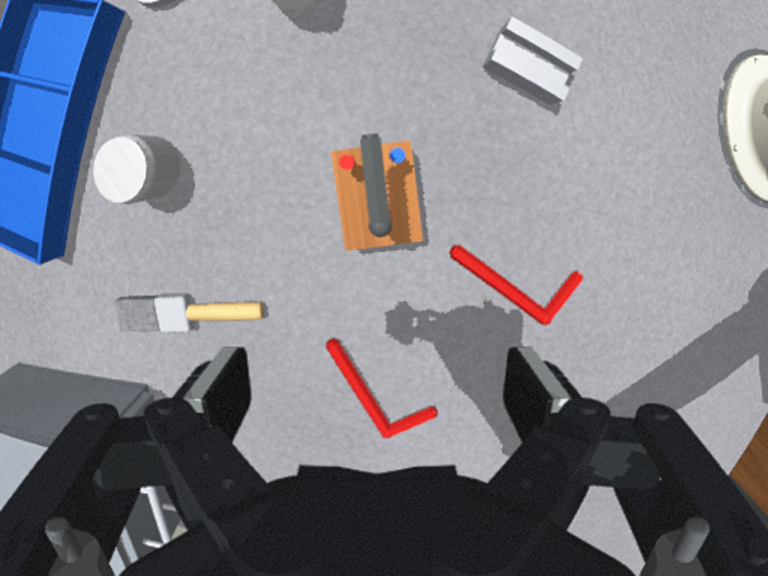

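Run:
```python
from h import *
ims={n:cam(n) for n in ("top","scene","wrist")}
def near(n,q,p):
    im=ims[n]; e=proj2(im,p,n=="wrist"); r=nets.pinpoint(n,q)
    r=[d for d in r if np.hypot(*(np.array(d["location"])-e))<15]
    return r[0]["location"] if r else None
import h
def proj2(im,p,f):
    im=dict(im); im["rotation"]=R.from_quat(im["rotation"]).as_matrix() if np.shape(im["rotation"])==(4,) else im["rotation"]; return proj(im,p,f)
for q,p in (("key",(450,310,143)),("key_short_tip",(472,248,143)),("stand",(455,295,0))):
    rs=[];
    for n in ims:
        l=near(n,q,p)
        if l is not None: rs.append(ray(ims[n],l,n=="wrist")); print(q,n,np.round(l,1),atz(ims[n],l,p[2],n=="wrist"))
    if len(rs)>1: print("tri",*tri(rs))
save(ims["top"],"pics/t2.png",(170,230,180,240),8); save(ims["scene"],"pics/s2.png",(170,250,240,320),7)
a=cv2.imread("pics/t2.png");b=cv2.imread("pics/s2.png")
b=cv2.resize(b,(480,480)); a=a[:480,:320] if a.shape[1]<320 else a
cv2.imwrite("pics/ts.png",np.hstack([cv2.resize(a,(320,320)) if 0 else cv2.copyMakeBorder(cv2.resize(a,(320,320)),0,160,0,0,cv2.BORDER_CONSTANT),b]))
```

```text
key top [198.6 201.5] [456.85 326.84 143.  ]
key scene [199.6 280.4] [448.97 313.61 143.  ]
key wrist [149.6 253.7] [444.69 305.97 143.  ]
tri [451.   315.84 146.62] [np.float64(11.945698644055543), np.float64(0.8905790842181771), np.float64(11.972612766645726)]
key_short_tip top [196.3 221.3] [464.72 257.38 143.  ]
key_short_tip scene [191.9 253.4] [478.73 222.63 143.  ]
key_short_tip wrist [ 90.3 243.7] [474.85 251.73 143.  ]
tri [475.35 246.38 153.02] [np.float64(15.604075741097436), np.float64(20.552997904238794), np.float64(5.888724144377162)]
stand scene [227.  271.8] [455.79 290.36   0.  ]
stand wrist [126.1 249.2] [455.14 293.15   0.  ]
tri [455.98 292.08   1.4 ] [np.float64(1.2794950056785916), np.float64(1.2794950056785352)]
```

View pics/ts.png

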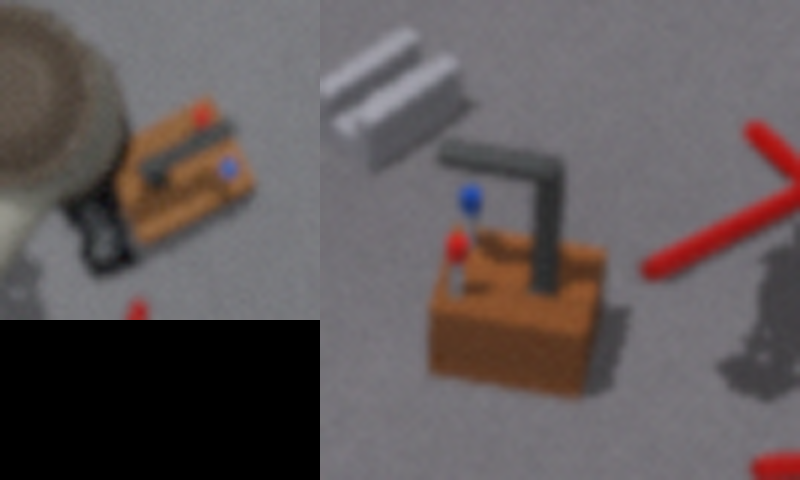

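Run:
```python
from h import *
ims={n:cam(n) for n in ("top","scene","wrist")}
for P in ({"top":(201.9,208.7),"scene":(198,278),"wrist":(151.2,253.4)},{"top":(193.8,222.8),"scene":(195.3,260.3),"wrist":(91.5,247.3)}):
    rs=[ray(ims[n],l,n=="wrist") for n,l in P.items()]
    print(tri(rs)); print([atz(ims[n],l,143,n=="wrist")[:2] for n,l in P.items()])
```

```text
(array([445.58, 303.95, 142.36]), [np.float64(2.3905746005684994), np.float64(2.364156573473586), np.float64(4.247382989428257)])
[array([445.16, 301.54]), array([448.13, 302.95]), array([444.29, 307.95])]
(array([473.12, 251.1 , 140.88]), [np.float64(1.2550936497294691), np.float64(2.4384623171419757), np.float64(2.2444632391947197)])
[array([473.51, 252.12]), array([476.39, 250.57]), array([470.96, 252.02])]
```

Run:
```python
from h import *
goto((446,305.5,137),207)
```

```text
tool y at -160.3 pos [440.72 329.08 329.78] j [ 0.94  0.21 -0.05  0.   -1.31 -0.59] F [-0.35 -0.36 -0.24] w 85.2 t 5.6
[24.0, 3.0, 192.8] 4.7 -0.127
```

apply_moves --rows '[{"hand": 1, "delta_pos": [24, 3, 30], "yaw": -0.127}, {"hand": 1, "delta_pos": [24, 3, 65], "yaw": -0.127}, {"hand": 1, "delta_pos": [24, 3, 105], "yaw": -0.127}, {"hand": 1, "delta_pos": [24, 3, 145], "yaw": -0.127}, {"hand": 1, "delta_pos": [24, 3, 175], "yaw": -0.127}, {"hand": 1, "delta_pos": [24, 3, 193], "yaw": -0.127}, {"hand": 1, "delta_pos": [24, 3, 193], "yaw": -0.127}, {"hand": 1, "delta_pos": [24, 3, 193], "yaw": -0.127}, {"hand": 0, "delta_pos": [24, 3, 193], "yaw": -0.127}, {"hand": -0.3, "delta_pos": [24, 3, 193], "yaw": -0.127}, {"hand": -0.3, "delta_pos": [24, 3, 193], "yaw": -0.127}, {"hand": -0.3, "delta_pos": [24, 3, 193], "yaw": -0.127}]'

```text
clock: 6.6
position: [446.4, 306.0, 138.1]
ee_rot: [0.853, -0.523, 0.0, -0.001]
contact_force: [-0.0, -0.6, 0.3]
gripper_width: 38.4
grasp_force: 0.0
```

Run:
```python
from h import *
im=cam("wrist"); save(im,"pics/w3.png",s=1.5)
goto((446,305.5,137),207)
```

```text
tool y at -153.0 pos [446.29 305.78 137.86] j [ 0.9   0.36 -0.36  0.   -0.85 -0.43] F [-0.01  0.38  0.53] w 30.9 t 6.65
[0.1, 0.4, 0.9] 0.0 -0.0
```

View pics/w3.png

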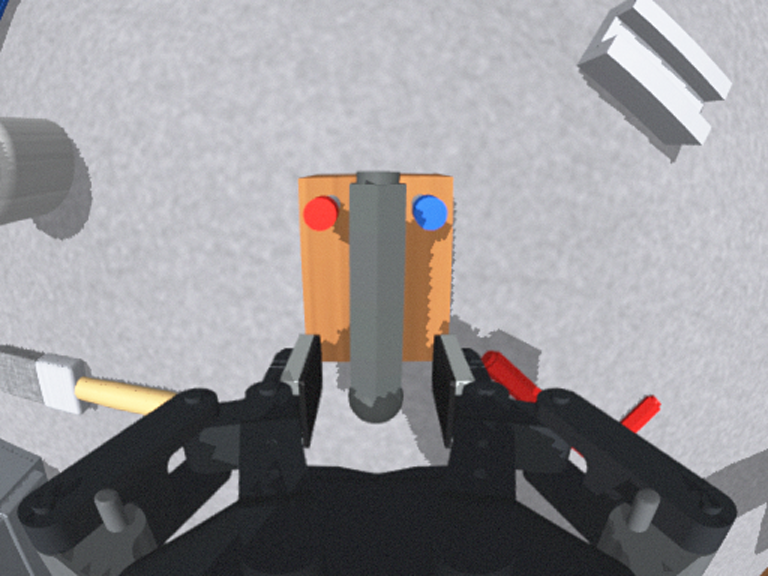

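apply_moves --rows '[{"hand": -1, "delta_pos": [0, 0, 0], "yaw": 0}, {"hand": -1, "delta_pos": [0, 0, 0], "yaw": 0}, {"hand": -1, "delta_pos": [0, 0, 0], "yaw": 0}, {"hand": -1, "delta_pos": [0, 0, 0], "yaw": 0}, {"hand": -1, "delta_pos": [0, 0, -5], "yaw": 0}, {"hand": -1, "delta_pos": [0, 0, -20], "yaw": 0}, {"hand": -1, "delta_pos": [0, 0, -40], "yaw": 0}, {"hand": -1, "delta_pos": [0, 0, -70], "yaw": 0}, {"hand": -1, "delta_pos": [0, 0, -105], "yaw": 0}, {"hand": -1, "delta_pos": [0, 0, -120], "yaw": 0}]'

```text
clock: 7.48
position: [446.9, 306.0, 260.6]
ee_rot: [0.853, -0.522, 0.001, -0.002]
contact_force: [-0.4, 0.5, -0.8]
gripper_width: 12.6
grasp_force: 59.3
```

Run:
```python
from h import *
t=cam("top"); s=cam("scene")
print(tri([ray(t,(216.7,318.7)),ray(s,(150,202))]))
print(tri([ray(t,(139.5,321)),ray(s,(184,130))]),"yellow")
save(t,"pics/t4.png",(130,230,275,355),5.5); save(s,"pics/s4.png",(120,230,115,235),5)
a=cv2.imread("pics/t4.png");b=cv2.imread("pics/s4.png")
a=cv2.resize(a,(400,500));b=cv2.resize(b,(400,367)); 
c=np.zeros((500,800,3),np.uint8);c[:,:400]=a;c[:367,400:]=b;cv2.imwrite("pics/ts4.png",c)
goto((440,-40,260),180)
```

```text
(array([396.44, -93.49, 107.67]), [np.float64(4.9167006653585075), np.float64(4.916700665358423)])
(array([ 691.92, -122.51,  113.47]), [np.float64(26.20303802125277), np.float64(26.20303802125281)]) yellow
tool y at -153.0 pos [446.7  306.28 259.63] j [ 0.9   0.24 -0.2   0.   -1.13 -0.43] F [ 0.01  0.89 -3.94] w 13.2 t 7.5833
[305.5, 163.2, -2.0] 8.3 0.471
```

View pics/ts4.png

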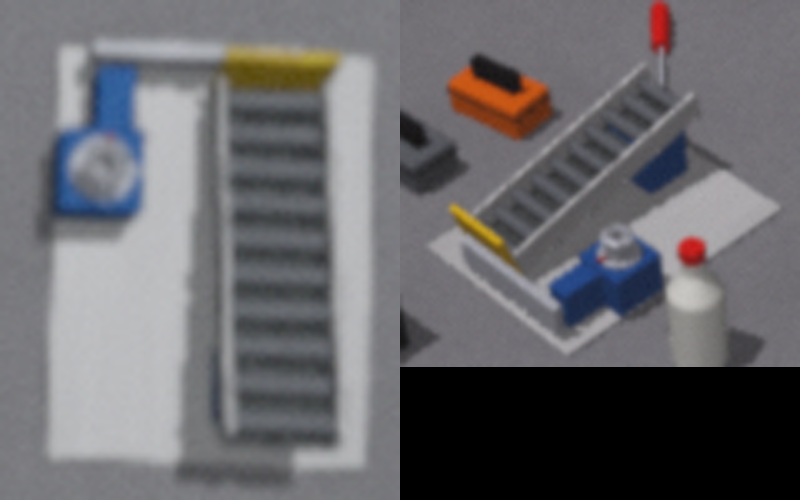

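Run:
```python
from h import *
t=cam("top"); s=cam("scene")
for n,a,b in (("wall+y up",(216.4,321.4),(149,202.6)),("wall-y up",(218,342),(140.4,188.5)),("yel-y",(141,342.6),(182,131)),("yel+y",(140,320.6),(200.4,151))):
    print(n,tri([ray(t,a),ray(s,b)]))
    
print([ (d["location"],d["score"]) for d in nets.pinpoint("scene","socket_mouth")[:1]])
p=[nets.pinpoint(n,"socket_mouth")[0]["location"] for n in ("top","scene")]
print(tri([ray(t,p[0]),ray(s,p[1])]))
p=[nets.pinpoint(n,"lane")[0]["location"] for n in ("top","scene")]
print(tri([ray(t,p[0]),ray(s,p[1])]))
goto((440,-20,270),180)
```

```text
wall+y up (array([394.32, -99.03, 109.24]), [np.float64(0.041798763446437605), np.float64(0.041798763446600024)])
wall-y up (array([ 390.23, -174.91,  109.24]), [np.float64(2.992524022497931), np.float64(2.992524022498097)])
yel-y (array([ 674.28, -189.08,   78.26]), [np.float64(0.7859226833740929), np.float64(0.7859226833739659)])
yel+y (array([ 676.87, -103.62,   45.72]), [np.float64(13.509689133572413), np.float64(13.509689133572346)])
[([187.9, 178.1], 0.61)]
(array([596.44, -21.22,  95.91]), [np.float64(1.0057086132470785), np.float64(1.0057086132472477)])
(array([ 604.79, -145.73,   61.19]), [np.float64(0.7641166398352155), np.float64(0.7641166398353098)])
tool y at -153.0 pos [445.51 304.93 255.07] j [ 0.9   0.24 -0.2  -0.   -1.13 -0.43] F [-0.17 -0.66 -2.78] w 13.0 t 7.9333
[287.1, 152.4, -14.1] 7.8 0.471
```

Run:
```python
from h import *
goto((430,-60,250),180)
```

```text
tool y at -153.0 pos [445.51 304.93 255.07] j [ 0.9   0.24 -0.2  -0.   -1.13 -0.43] F [-0.17 -0.66 -2.78] w 13.0 t 7.9333
[318.2, 179.4, 6.0] 8.8 0.471
```

apply_moves --rows '[{"hand": -1, "delta_pos": [318, 179, 0], "yaw": 0.471}, {"hand": -1, "delta_pos": [318, 179, 0], "yaw": 0.471}, {"hand": -1, "delta_pos": [318, 179, 0], "yaw": 0.471}, {"hand": -1, "delta_pos": [318, 179, 0], "yaw": 0.471}, {"hand": -1, "delta_pos": [318, 179, 0], "yaw": 0.471}, {"hand": -1, "delta_pos": [318, 179, 0], "yaw": 0.471}, {"hand": -1, "delta_pos": [318, 179, 0], "yaw": 0.471}, {"hand": -1, "delta_pos": [318, 179, 0], "yaw": 0.471}, {"hand": -1, "delta_pos": [318, 179, 10], "yaw": 0.471}, {"hand": -1, "delta_pos": [318, 179, 25], "yaw": 0.471}, {"hand": -1, "delta_pos": [318, 179, 44], "yaw": 0.471}, {"hand": -1, "delta_pos": [318, 179, 44], "yaw": 0.471}]'

```text
clock: 8.93
position: [427.9, -60.2, 209.1]
ee_rot: [-0.706, 0.708, 0.003, -0.003]
contact_force: [-1.4, -0.3, -2.8]
gripper_width: 13.2
grasp_force: 59.1
```

Run:
```python
from h import *
goto((430,-60,211),180)
for th in (0,15,30,45,60,75,85,90):
    t=np.radians(th); print(th,-96-105*np.sin(t)+8*np.cos(t),106+105*np.cos(t)+8*np.sin(t))
```

```text
tool y at 179.8 pos [427.94 -60.23 209.11] j [ 0.24  0.1  -0.5  -0.   -0.97 -0.24] F [-1.38 -0.29 -2.75] w 13.2 t 8.9333
[-0.2, -2.0, -1.9] 0.1 -0.003
0 -88.0 211.0
15 -115.44859312545213 209.49276412117234
30 -141.5717967697245 200.93266739736606
45 -164.5893577750951 185.90306627407986
60 -182.93266739736606 165.4282032302755
75 -195.35165939953202 140.90340634607722
85 -199.90319735765203 123.12091057323806
90 -201.0 114.0
```

apply_moves --rows '[{"hand": -1, "delta_pos": [20, 0, 0], "yaw": 0}, {"hand": -1, "delta_pos": [32, 0, -1], "yaw": 0}, {"hand": -1, "delta_pos": [44, 0, -1], "yaw": 0}, {"hand": -1, "delta_pos": [55, 0, 0], "yaw": 0}, {"hand": -1, "delta_pos": [68, 0, 3], "yaw": 0}, {"hand": -1, "delta_pos": [81, 0, 8], "yaw": 0}, {"hand": -1, "delta_pos": [81, 0, 8], "yaw": 0}]'

```text
clock: 9.52
position: [431.1, -140.1, 204.5]
ee_rot: [-0.707, 0.708, 0.001, 0.0]
contact_force: [-0.2, 2.5, -3.1]
gripper_width: 13.4
grasp_force: 58.4
```

Run:
```python
from h import *
goto((430,-164,186),180)
s=cam("scene"); w=cam("wrist")
a=cv2.resize(s["pixels"][60:240,110:290],(480,480)); b=cv2.resize(w["pixels"],(320,240)); 
c=np.zeros((480,800,3),np.uint8);c[:,:480]=a;c[:240,480:]=b;cv2.imwrite("pics/f1.png",c[:,:,::-1])
```

```text
tool y at 179.9 pos [ 431.08 -140.13  204.54] j [ 0.05  0.14 -0.47 -0.   -0.96 -0.05] F [-0.19  2.53 -3.12] w 13.4 t 9.5167
[23.9, 1.0, 18.5] 0.7 -0.001
```

View pics/f1.png

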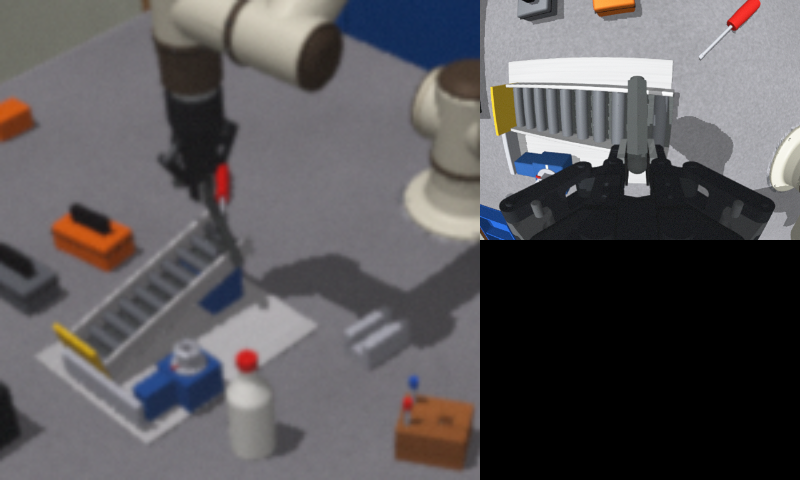

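apply_moves --rows '[{"hand": -1, "delta_pos": [12, 0, 7], "yaw": 0}, {"hand": -1, "delta_pos": [24, 0, 17], "yaw": 0}, {"hand": -1, "delta_pos": [34, 0, 28], "yaw": 0}, {"hand": -1, "delta_pos": [43, 0, 39], "yaw": 0}, {"hand": -1, "delta_pos": [50, 0, 50], "yaw": 0}, {"hand": -1, "delta_pos": [56, 0, 62], "yaw": 0}, {"hand": -1, "delta_pos": [60, 0, 72], "yaw": 0}, {"hand": -1, "delta_pos": [62, 0, 78], "yaw": 0}, {"hand": -1, "delta_pos": [62, 0, 78], "yaw": 0}]'

```text
clock: 10.37
position: [432.4, -202.1, 127.2]
ee_rot: [0.707, -0.707, 0.001, -0.0]
contact_force: [1.7, 2.4, 1.6]
gripper_width: 13.2
grasp_force: 59.3
```

Run:
```python
from h import *
goto((430,-203,114),180)
print(read_state()["wrist_torque"])
```

```text
tool y at -180.0 pos [ 432.39 -202.07  127.2 ] j [-0.1   0.28 -0.52  0.   -0.76  0.1 ] F [1.7  2.36 1.65] w 13.2 t 10.3667
[0.9, 2.4, 13.2] 0.3 0.001
[ 0.73 -0.63 -0.19]
```

apply_moves --rows '[{"hand": -1, "delta_pos": [1, 0, 4], "yaw": 0}, {"hand": -1, "delta_pos": [1, 0, 8], "yaw": 0}, {"hand": -1, "delta_pos": [1, 0, 11], "yaw": 0}, {"hand": -1, "delta_pos": [1, 0, 11], "yaw": 0}]'

```text
clock: 10.7
position: [431.8, -203.4, 116.1]
ee_rot: [0.707, -0.707, 0.001, -0.0]
contact_force: [3.4, -0.9, 3.0]
gripper_width: 13.1
grasp_force: 60.0
```

Run:
```python
from h import *
goto((430,-203,114),180)
print(read_state()["wrist_torque"])
s=cam("scene"); w=cam("wrist")
a=cv2.resize(s["pixels"][90:190,140:240],(400,400)); b=cv2.resize(w["pixels"],(400,300)); 
c=np.zeros((400,800,3),np.uint8);c[:,:400]=a;c[:300,400:]=b;cv2.imwrite("pics/f2.png",c[:,:,::-1])
```

```text
tool y at -180.0 pos [ 431.77 -203.43  116.06] j [-0.1   0.3  -0.54  0.   -0.74  0.1 ] F [ 3.36 -0.92  3.  ] w 13.1 t 10.7
[-0.4, 1.8, 2.1] 0.1 0.0
[ 0.25 -0.86 -0.35]
```

View pics/f2.png

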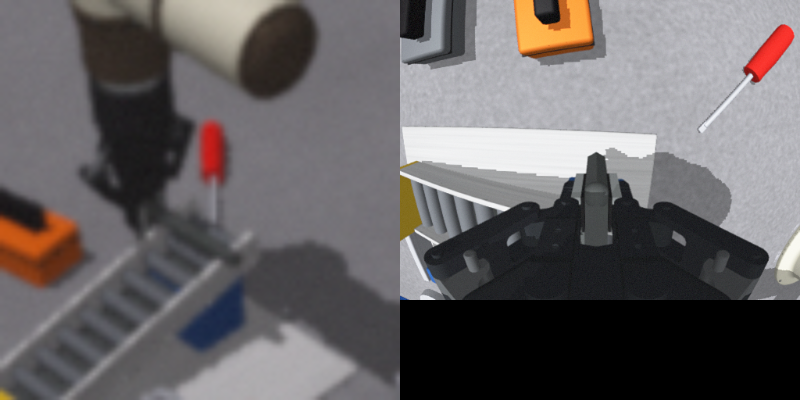

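apply_moves --rows '[{"hand": -1, "delta_pos": [0, 0, 2], "yaw": 0}, {"hand": -1, "delta_pos": [0, 0, 4], "yaw": 0}, {"hand": -1, "delta_pos": [0, 0, 4], "yaw": 0}]'

```text
clock: 11.05
position: [432.2, -203.7, 114.0]
ee_rot: [0.708, -0.706, 0.002, -0.0]
contact_force: [-0.7, 0.2, 15.3]
gripper_width: 13.4
grasp_force: 61.8
```

Run:
```python
from h import *
goto((644,36,290),136)
```

```text
tool y at -179.8 pos [ 432.18 -203.66  113.98] j [-0.1   0.3  -0.54  0.   -0.73  0.1 ] F [-0.71  0.19 15.26] w 13.4 t 11.05
[-238.7, -213.0, -175.9] 8.8 0.771
```

apply_moves --rows '[{"hand": -1, "delta_pos": [0, 0, -20], "yaw": 0}, {"hand": -1, "delta_pos": [0, 0, -60], "yaw": 0}, {"hand": -1, "delta_pos": [0, 0, -100], "yaw": 0}, {"hand": -1, "delta_pos": [-20, -15, -135], "yaw": 0.1}, {"hand": -1, "delta_pos": [-239, -213, -176], "yaw": 0.771}, {"hand": -1, "delta_pos": [-239, -213, -176], "yaw": 0.771}, {"hand": -1, "delta_pos": [-239, -213, -176], "yaw": 0.771}, {"hand": -1, "delta_pos": [-239, -213, -176], "yaw": 0.771}, {"hand": -1, "delta_pos": [-239, -213, -176], "yaw": 0.771}, {"hand": -1, "delta_pos": [-239, -213, -176], "yaw": 0.771}, {"hand": -1, "delta_pos": [-239, -213, -176], "yaw": 0.771}, {"hand": -1, "delta_pos": [-239, -213, -176], "yaw": 0.771}]'

```text
clock: 12.05
position: [645.3, 39.8, 284.7]
ee_rot: [-0.391, 0.92, 0.001, -0.002]
contact_force: [1.5, -0.5, -1.9]
gripper_width: 13.0
grasp_force: 59.2
```

apply_moves --rows '[{"hand": -1, "delta_pos": [0, 0, 0], "yaw": 0}, {"hand": -1, "delta_pos": [0, 0, 0], "yaw": 0}]'

```text
clock: 12.22
position: [642.1, 36.0, 284.7]
ee_rot: [-0.39, 0.921, 0.001, -0.004]
contact_force: [-0.0, -0.4, -3.3]
gripper_width: 13.5
grasp_force: 59.2
```

Run:
```python
from h import *
goto((644,36,290),136)
w=cam("wrist"); s=cam("scene")
P=w["pixels"]; hsv=cv2.cvtColor(P,cv2.COLOR_RGB2HSV)
l=nets.pinpoint("wrist","socket_mouth")[0]; print(l,atz(w,l["location"],88,True))
m=(((hsv[...,0]<8)|(hsv[...,0]>172))&(hsv[...,1]>120)&(hsv[...,2]>70)).astype(np.uint8)
n,_,st,ce=cv2.connectedComponentsWithStats(m)
for i in range(1,n):
    if st[i,4]>5: print("red",ce[i][::-1],st[i,4],atz(w,ce[i][::-1],70,True))
for n_ in ("wrist","scene"):
  for q in ("key","key_short_tip","key_long_tip"):
    print(n_,q,[(np.round(d["location"],1).tolist(),round(d["score"],2)) for d in nets.pinpoint(n_,q)[:3]])
a,b=np.round(l["location"]).astype(int)
c=cv2.resize(P[max(a-60,0):a+60,max(b-60,0):b+60],(480,480),interpolation=cv2.INTER_CUBIC); print(a,b)
d=cv2.resize(P,(320,240)); e=cv2.resize(s["pixels"][90:210,120:280],(320,240))
o=np.zeros((480,800,3),np.uint8);o[:,:480]=c;o[:240,480:]=d;o[240:,480:]=e;cv2.imwrite("pics/k.png",o[:,:,::-1])
```

```text
tool y at 135.9 pos [642.06  35.98 284.68] j [ 0.31  0.4   0.11 -0.   -1.28 -1.08] F [-0.02 -0.38 -3.28] w 13.5 t 12.2167
[-1.3, -1.3, -5.3] 0.1 -0.002
{'location': [103.5, 252.6], 'score': 0.59} [588.04 -14.06  88.  ]
red [116.12 231.41] 17 [614.35 -20.51  70.  ]
red [159.57 496.52] 297 [363.42 277.81  70.  ]
red [218.83 335.07] 767 [609.29 154.95  70.  ]
red [219.07 454.92] 90 [477.01 293.52  70.  ]
red [248.42 493.69] 252 [437.64 413.18  70.  ]
red [290.41 510.07] 29 [436.42 558.86  70.  ]
wrist key [([250.0, 252.7], 0.82)]
wrist key_short_tip [([106.1, 253.5], 0.28)]
wrist key_long_tip [([169.5, 483.3], 0.74), ([180.2, 305.1], 0.71), ([251.1, 476.7], 0.59)]
scene key [([290.4, 408.4], 0.76), ([241.0, 351.0], 0.74), ([158.8, 172.8], 0.73)]
scene key_short_tip [([279.0, 416.6], 0.86), ([232.8, 346.3], 0.72), ([174.3, 175.3], 0.69)]
scene key_long_tip [([246.3, 312.5], 0.75), ([184.3, 172.4], 0.7), ([213.6, 290.3], 0.65)]
104 253
```

View pics/k.png

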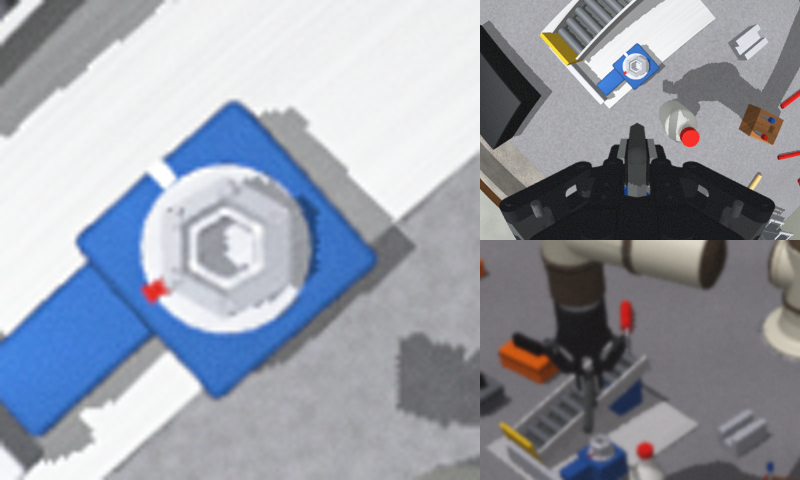

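```bash
cat > m.py <<'E'
from h import *
w=cam("wrist")
f=lambda x,y:(44+(y)/4-.4,193+x/4-.4)
C=np.array([atz(w,f(*c),60,True)[:2] for c in ((236,102),(376,262),(218,398),(78,240))])
print("corners",C.tolist(),"c",C.mean(0),[np.linalg.norm(C[i]-C[i-1]).round(1) for i in range(4)])
ed=[np.degrees(np.arctan2(*(C[i]-C[(i+1)%4])[::-1])) for i in range(4)]; print("edges",np.round(ed,1))
c=C.mean(0)
print("mouth",atz(w,f(224,247),88,True))
for z in (60,64,68):
    fl=atz(w,f(226,249),z,True)[:2]
    for n,p in (("ptr",(154,291)),("white",(161,173))):
        v=atz(w,f(*p),z,True)[:2]-c; print(z,n,np.degrees(np.arctan2(v[1],v[0])).round(1),np.linalg.norm(v).round(1),"flange c",fl)
s=cam("scene"); t=cam("top")
for n,k in (("scene",s),("top",t)):
  for q in ("key","key_short_tip","key_long_tip"):
    print(n,q,[(np.round(d["location"],1).tolist(),round(d["score"],2)) for d in nets.pinpoint(n,q)[:4]])
E
python3 m.py
```

```text
corners [[563.2071502588414, -44.20952851808215], [566.5385607989618, 17.35703856020254], [627.4347856344514, 14.306046110504385], [623.8014316956651, -47.44127409137784]] c [595.25 -15.  ] [np.float64(60.7), np.float64(61.7), np.float64(61.0), np.float64(61.9)]
edges [-93.1 177.1  86.6  -3.1]
mouth [595.33 -15.82  88.  ]
60 ptr -14.7 24.3 flange c [595.32 -15.31]
60 white -94.2 29.4 flange c [595.32 -15.31]
64 ptr -14.6 24.0 flange c [595.32 -15.28]
64 white -94.2 29.0 flange c [595.32 -15.28]
68 ptr -14.5 23.7 flange c [595.32 -15.24]
68 white -94.2 28.7 flange c [595.32 -15.24]
scene key [([287.7, 407.2], 0.77), ([199.4, 323.6], 0.73), ([156.7, 174.6], 0.5)]
scene key_short_tip [([170.1, 176.5], 0.67), ([191.1, 312.0], 0.63), ([276.3, 414.3], 0.51), ([232.7, 346.2], 0.49)]
scene key_long_tip [([269.9, 370.0], 0.77), ([216.7, 291.7], 0.69), ([187.6, 171.7], 0.67), ([246.9, 313.0], 0.56)]
top key [([215.2, 82.6], 0.72), ([230.2, 148.0], 0.66), ([260.2, 196.5], 0.64)]
top key_short_tip [([241.1, 158.6], 0.71), ([261.6, 209.3], 0.59), ([231.0, 78.6], 0.52)]
top key_long_tip [([219.2, 121.7], 0.79), ([202.3, 173.9], 0.76), ([223.8, 202.2], 0.74)]
```

Run:
```python
from h import *
w=cam("wrist"); g=cv2.cvtColor(w["pixels"],cv2.COLOR_RGB2GRAY)
print(w["cx"],w["cy"],w["xyz"])
M=R.from_quat(read_state()["ee_rot"]).as_matrix(); p=read_state()["position"]
print("cam in tool",M.T@(np.array(w["xyz"])-p))
for r in range(184,256,3): print(r,g[r,228:280:2])
for d in (4,8,12,16,20):
    Q=w.copy(); Q["rotation"]=R.from_quat(w["rotation"]).as_matrix()
    tip=p+M@np.array([d,0,6+63]); el=p+M@np.array([d,0,6]); print(d,proj(Q,tip,True),proj(Q,tip+M@[7,0,-3],True),proj(Q,el,True))
```

```text
250.98988851064144 187.4193496701232 [595.76 -11.72 406.31]
cam in tool [  67.66    1.33 -118.58]
184 [171 169 165 174 178 169 166 170 168 172 171 173 173 168 170 174 171 168
 162 163 174 172 171 173 167 173]
187 [176 171 169 175 175 169 165 171 166 167 172 170 166 159 168 173 171 168
 168 170 173 170 168 168 170 171]
190 [172 168 171 174 166 163 167 172 173 168 173 175 173 175 172 171 173 173
 176 171 167 168 170 167 166 166]
193 [170 165 168 176 174 169 172 175 172 172 172 173 172 167 174 174 175 173
 171 167 172 168 164 167 166 165]
196 [170 172 166 168 170 171 168 172 173 174 169 142 143 172 182 180 167 176
 173 171 172 180 181 178 175 168]
199 [166 165 170 165 168 174 170 171 165  96  52  49  47  49  79 151 170 170
 173 169 176 175 172 173 175 167]
202 [166 172 172 170 168 171 134  52  46  46  52  46  48  49  54  47  47 141
 176 166 173 173 168 172 175 171]
205 [171 176 173 172 171 172  91  48  46  49  47  55  54  49  52  47  51  86
 164 169 172 175 176 175 174 177]
208 [171 178 182 176 173 174  70  48  46  53  49  49  49  47  49  44  47  66
 172 170 172 178 181 180 176 176]
211
[... 1937 characters left out ...]
.39839118924368), np.float64(248.80999764617783)) (np.float64(240.5548203544255), np.float64(247.9907708716008))
12 (np.float64(193.53156268567565), np.float64(248.8489687402229)) (np.float64(184.40676784034986), np.float64(248.79879195547372)) (np.float64(232.69290267591728), np.float64(247.95952330440954))
16 (np.float64(187.6711966703012), np.float64(248.8378830799718)) (np.float64(178.3508116769824), np.float64(248.7880672624609)) (np.float64(224.64078921205123), np.float64(247.92907134379243))
20 (np.float64(181.74652054976582), np.float64(248.82724249783251)) (np.float64(172.23458359157402), np.float64(248.77784961621245)) (np.float64(216.4037278848196), np.float64(247.89953966409536))
```

```bash
cat > circ.py <<'E'
from h import *
def blue(w):
    hsv=cv2.cvtColor(w["pixels"],cv2.COLOR_RGB2HSV)
    m=((hsv[...,0]>95)&(hsv[...,0]<125)&(hsv[...,1]>110)).astype(np.uint8)
    return m
def holes(w,z=64):
    cs,hi=cv2.findContours(blue(w),cv2.RETR_CCOMP,cv2.CHAIN_APPROX_NONE)
    for c,h in zip(cs,hi[0]):
        if h[3]>=0 and cv2.contourArea(c)>300:
            e=cv2.fitEllipse(c); mn=cv2.minEnclosingCircle(c)
            print("ell",e,atz(w,(e[0][1],e[0][0]),z,True), "encl",mn,atz(w,mn[0][::-1],z,True))
if __name__=="__main__":
    w=cam("wrist"); holes(w)
    for d in nets.pinpoint("wrist","socket_mouth")[:2]: print("mouth",d,atz(w,d["location"],88,True))
E
python3 circ.py; python3 -c "
from h import *
goto((547,-64,285),-44.6)"
```

```text
mouth {'location': [103.2, 253.3], 'score': 0.67} [590.48 -13.46  88.  ]
tool y at 135.8 pos [643.84  35.93 287.75] j [ 0.31  0.4   0.11 -0.   -1.28 -1.08] F [-0.45  0.82 -1.55] w 13.0 t 13.2667
[139.2, -0.2, 2.8] 3.3 0.008
```

apply_moves --rows '[{"hand": -1, "delta_pos": [139, 0, 3], "yaw": -1.5}, {"hand": -1, "delta_pos": [139, 0, 3], "yaw": -1.5}, {"hand": -1, "delta_pos": [139, 0, 3], "yaw": -1.5}, {"hand": -1, "delta_pos": [139, 0, 3], "yaw": -1.5}, {"hand": -1, "delta_pos": [139, 0, 3], "yaw": -1.5}, {"hand": -1, "delta_pos": [139, 0, 3], "yaw": -1.5}, {"hand": -1, "delta_pos": [139, 0, 3], "yaw": -1.5}, {"hand": -1, "delta_pos": [139, 0, 3], "yaw": -1.5}, {"hand": -1, "delta_pos": [139, 0, 3], "yaw": -1.5}, {"hand": -1, "delta_pos": [139, 0, 3], "yaw": -1.5}, {"hand": -1, "delta_pos": [139, 0, 3], "yaw": -1.5}, {"hand": -1, "delta_pos": [139, 0, 3], "yaw": -1.5}]'

```text
clock: 14.27
position: [547.2, -63.8, 285.1]
ee_rot: [0.914, -0.406, 0.0, -0.0]
contact_force: [0.1, -0.1, -3.0]
gripper_width: 12.9
grasp_force: 59.2
```

apply_moves --rows '[{"hand": -1, "delta_pos": [0, 0, 0], "yaw": -1.633}, {"hand": -1, "delta_pos": [0, 0, 0], "yaw": -1.633}, {"hand": -1, "delta_pos": [0, 0, 0], "yaw": -1.633}, {"hand": -1, "delta_pos": [0, 0, 0], "yaw": -1.633}, {"hand": -1, "delta_pos": [0, 0, 0], "yaw": -1.633}, {"hand": -1, "delta_pos": [0, 0, 0], "yaw": -1.633}, {"hand": -1, "delta_pos": [0, 0, 0], "yaw": -1.633}, {"hand": -1, "delta_pos": [0, 0, 0], "yaw": -1.633}, {"hand": -1, "delta_pos": [0, 0, 0], "yaw": -1.633}, {"hand": -1, "delta_pos": [0, 0, 0], "yaw": -1.633}, {"hand": -1, "delta_pos": [0, 0, 0], "yaw": -1.633}, {"hand": -1, "delta_pos": [0, 0, 0], "yaw": -1.633}]'

```text
clock: 15.27
position: [547.2, -63.8, 285.1]
ee_rot: [0.945, 0.326, 0.001, 0.0]
contact_force: [-0.3, -0.4, -2.2]
gripper_width: 12.8
grasp_force: 59.2
```

apply_moves --rows '[{"hand": -1, "delta_pos": [0, 0, 0], "yaw": 0}, {"hand": -1, "delta_pos": [0, 0, 0], "yaw": 0}, {"hand": -1, "delta_pos": [0, 0, 0], "yaw": 0}]'

```text
clock: 15.52
position: [547.0, -63.8, 284.9]
ee_rot: [0.947, 0.322, 0.0, 0.0]
contact_force: [0.5, -1.2, -2.6]
gripper_width: 13.2
grasp_force: 59.2
```

```bash
cat > disc.py <<'E'
from circ import *
def disc(w,zs=(64,)):
    m=blue(w); n,lab,st,ce=cv2.connectedComponentsWithStats(m)
    i=1+np.argmax(st[1:,4]*((ce[1:,1]<200))); pts=np.argwhere(lab==i)[:,::-1].astype(np.int32)
    h=cv2.convexHull(pts); f=np.zeros_like(m); cv2.fillConvexPoly(f,h,1)
    g=cv2.morphologyEx((f&(m==0)).astype(np.uint8),cv2.MORPH_OPEN,cv2.getStructuringElement(cv2.MORPH_ELLIPSE,(13,13)))
    cs,_=cv2.findContours(g,cv2.RETR_EXTERNAL,cv2.CHAIN_APPROX_NONE)
    for c in cs:
        if cv2.contourArea(c)>300:
            e=cv2.fitEllipse(c); print("disc",np.round(e[0],1),np.round(e[1],1),[atz(w,e[0][::-1],z,True) for z in zs])
    return st[i],ce[i]
if __name__=="__main__":
    w=cam("wrist"); print(disc(w))
    goto((547,-64,285),-44.6)
    for _ in range(3): print(read_state()["position"],w["xyz"])
    g=cv2.cvtColor(w["pixels"],cv2.COLOR_RGB2GRAY)
    hsv=cv2.cvtColor(w["pixels"],cv2.COLOR_RGB2HSV)
    for d in nets.pinpoint("wrist","socket_mouth")[:1]: print("mouth",d,atz(w,d["location"],88,True))
    for r in range(187,208): print(r,g[r,236:268:2])
    np.save("w.npy",w["pixels"])
E
python3 disc.py
```

```text
disc [242.5 108.5] [41.7 42.4] [array([592.28, -15.28,  64.  ])]
(array([ 206,   57,   96,   89, 2437], dtype=int32), array([257.4 ,  95.84]))
tool y at -52.4 pos [547.03 -63.8  284.87] j [ 0.18  0.24 -0.13 -0.   -1.2   2.05] F [-0.21  0.16 -1.68] w 13.0 t 15.5667
[-0.1, 0.1, -0.1] 0.0 -0.136
[547.03 -63.8  284.87] [598.36 -22.84 403.51]
[547.03 -63.8  284.87] [598.36 -22.84 403.51]
[547.03 -63.8  284.87] [598.36 -22.84 403.51]
mouth {'location': [106.9, 245.1], 'score': 0.92} [595.71 -16.97  88.  ]
187 [240 240 240 236 238 240 237 163 154 155 154 157 155 152 159 155]
188 [239 241 237 239 240 240 207 151 156 154 155 154 152 158 154 157]
189 [238 239 237 240 240 236 164 151 154 155 160 156 153 155 155 161]
190 [240 239 239 237 241 218 148 155 154 154 158 150 153 157 156 155]
191 [239 239 238 238 240 203 150 155 151 155 155 154 158 159 155 138]
192 [238 238 239 239 236 160 153 152 153 156 153 154 156 155 154 123]
193 [237 237 239 237 206 151 154 151 156 156 150 156 151 156 141 109]
194 [237 238 239 168 156 154 154 154 157 155 153 154 156 158 127 110]
195 [236 239 237 156 151 153 153 15
[... 174 characters left out ...]

198 [237 209 150 152 156 147  88  44  60  83 144 156 144 110 108 106]
199 [238 160 150 154 149  92  46  53  58  61  96 154 130 111 107 106]
200 [238 152 154 151  90  50  47  51  61  63  64 109 113 109 107 109]
201 [210 147 150  92  56  51  53  53  60  60  59  64  89 108 104 125]
202 [160 150 110  54  46  51  51  47  61  56  63  60  64  91 107 186]
203 [148 153  99  47  51  50  49  49  59  61  58  62  58  83 113 231]
204 [150 152  84  48  52  52  49  53  57  58  61  61  61  83 151 244]
205 [149 154  72  51  51  49  49  52  61  62  57  61  61  77 207 245]
206 [156 155  64  48  51  52  51  51  58  62  65  59  62  95 242 245]
207 [155 150  65  51  53  51  53  49  57  64  56  63  58 118 249 242]
```

```bash
python3 -c "
from h import *
goto((592.8,-18.7,167),-44.6)"
```

```text
tool y at -52.4 pos [547.01 -63.81 284.83] j [ 0.18  0.24 -0.13 -0.   -1.2   2.05] F [-0.1  -0.64 -2.62] w 13.2 t 15.6167
[63.8, -7.8, 117.8] 3.2 -0.136
```

apply_moves --rows '[{"hand": -1, "delta_pos": [64, -8, 20], "yaw": -0.136}, {"hand": -1, "delta_pos": [64, -8, 20], "yaw": -0.136}, {"hand": -1, "delta_pos": [64, -8, 50], "yaw": -0.136}, {"hand": -1, "delta_pos": [64, -8, 80], "yaw": -0.136}, {"hand": -1, "delta_pos": [64, -8, 105], "yaw": -0.136}, {"hand": -1, "delta_pos": [64, -8, 118], "yaw": -0.136}, {"hand": -1, "delta_pos": [64, -8, 118], "yaw": -0.136}, {"hand": -1, "delta_pos": [64, -8, 118], "yaw": -0.136}]'

```text
clock: 16.28
position: [592.8, -18.5, 166.5]
ee_rot: [0.922, 0.387, -0.001, 0.0]
contact_force: [0.8, 0.5, -1.9]
gripper_width: 13.0
grasp_force: 59.1
```

Run:
```python
from disc import *
goto((592.8,-18.7,167),-44.6)
w=cam("wrist"); print(disc(w,(64,)))
for n in ("wrist","scene","top"):
    im=w if n=="wrist" else cam(n)
    for q,z in (("socket_mouth",88),("key_short_tip",98)):
        for d in nets.pinpoint(n,q)[:2]: print(n,q,np.round(d["location"],1),round(d["score"],2),atz(im,d["location"],z,n=="wrist"))
g=cv2.cvtColor(w["pixels"],cv2.COLOR_RGB2GRAY)
for r in range(150,216,3): print(r,g[r,206:300:3])
```

```text
tool y at -44.5 pos [592.82 -18.46 166.46] j [ 0.24  0.41 -0.2   0.   -0.97  2.12] F [ 0.79  0.53 -1.93] w 13.0 t 16.2833
[-0.2, 0.2, -0.5] 0.0 0.002
disc [249.3 191.1] [60.3 62.1] [array([592.58, -14.86,  64.  ])]
disc [274.4 135.1] [20.5 35. ] [array([636.33,   2.95,  64.  ])]
(array([ 196,  119,  146,  104, 5342], dtype=int32), array([276.  , 161.92]))
wrist socket_mouth [202.4 252.4] 0.83 [593.35 -17.38  88.  ]
wrist key_short_tip [209.7 249.2] 0.85 [590.52 -17.17  98.  ]
wrist key_short_tip [ 72.5 165.3] 0.49 [616.4   85.06  98.  ]
scene socket_mouth [189.7 179.2] 0.45 [595.38 -19.25  88.  ]
scene key_short_tip [276.2 415.1] 0.76 [407.93 787.06  98.  ]
scene key_short_tip [233.7 348.7] 0.57 [391.75 548.06  98.  ]
top socket_mouth [163.6 294.7] 0.36 [588.98  -9.27  88.  ]
top key_short_tip [240.1 160.8] 0.57 [312.02 475.78  98.  ]
top key_short_tip [233.2  79.3] 0.55 [337.64 768.14  98.  ]
150 [171 171 170 110 113 114 113 103  49  57  94 108 107 110 111 112 111 113
 115 111  97  58  74  50  55  55  52  92 113 118 117 122]
153 [170 168 110 112 118 114 106  49  57  99 113 110 111 1
[... 2076 characters left out ...]
 116 112 113 111 110 207]
201 [159  66  71  70  66 135 154 145 147 128 142 108  69  54  52  56  65  59
 151 179 200 227 227 231 193 106 112 113 112 106 223 246]
204 [165 168  71  74  68  72 154 144 146 129 141  99  49  51  52  59  59  61
  62 122 188 227 228 233 120 113 118 111 105 244 245 246]
207 [178 251 245  67  77  70 125 141 145 126 142 107  55  49  55  57  61  60
  56 113 132 154 207 178 111 109 112 126 246 245 244 245]
210 [251 248 249 244  66  72  74 145 136 130 137  96  54  54  54  59  68  62
  62 114 134 140 208 109 108 109 139 246 245 244 246 246]
213 [249 248 248 248 214  60  70 142 142 139 139  67  50  54  56  57  58  62
  61  84 139 140 226 111 103 192 245 245 244 246 247 246]
```

apply_moves --rows '[{"hand": -1, "delta_pos": [-1.2, -1, 4], "yaw": 0}, {"hand": -1, "delta_pos": [-1.2, -1, 8], "yaw": 0}, {"hand": -1, "delta_pos": [-1.2, -1, 11], "yaw": 0}, {"hand": -1, "delta_pos": [-1.2, -1, 14], "yaw": 0}, {"hand": -1, "delta_pos": [-1.2, -1, 16], "yaw": 0}, {"hand": -1, "delta_pos": [-1.2, -1, 18], "yaw": 0}]'

```text
clock: 17.23
position: [591.1, -18.5, 148.3]
ee_rot: [0.922, 0.387, -0.0, -0.0]
contact_force: [-0.5, 0.5, -2.5]
gripper_width: 13.2
grasp_force: 59.2
```

apply_moves --rows '[{"hand": -1, "delta_pos": [0, 0, 2], "yaw": 0}, {"hand": -1, "delta_pos": [0, 0, 4], "yaw": 0}, {"hand": -1, "delta_pos": [0, 0, 6], "yaw": 0}, {"hand": -1, "delta_pos": [0, 0, 8], "yaw": 0}, {"hand": -1, "delta_pos": [0, 0, 10], "yaw": 0}, {"hand": -1, "delta_pos": [0, 0, 10], "yaw": 0}]'

```text
clock: 17.73
position: [590.9, -18.6, 138.2]
ee_rot: [0.922, 0.387, -0.0, -0.0]
contact_force: [-0.4, -0.3, -2.8]
gripper_width: 13.1
grasp_force: 59.2
```

apply_moves --rows '[{"hand": -1, "delta_pos": [0, 0, 2], "yaw": 0}, {"hand": -1, "delta_pos": [0, 0, 4], "yaw": 0}, {"hand": -1, "delta_pos": [0, 0, 5.5], "yaw": 0}, {"hand": -1, "delta_pos": [0, 0, 7], "yaw": 0}, {"hand": -1, "delta_pos": [0, 0, 8], "yaw": 0}, {"hand": -1, "delta_pos": [0, 0, 8], "yaw": 0}]'

```text
clock: 18.23
position: [591.0, -18.6, 130.4]
ee_rot: [0.922, 0.387, -0.0, -0.0]
contact_force: [-0.5, -0.7, -3.3]
gripper_width: 13.0
grasp_force: 59.1
```

apply_moves --rows '[{"hand": -1, "delta_pos": [0, 0, 1], "yaw": 0}, {"hand": -1, "delta_pos": [0, 0, 2], "yaw": 0}, {"hand": -1, "delta_pos": [0, 0, 3], "yaw": 0}, {"hand": -1, "delta_pos": [0, 0, 3], "yaw": 0}]'

```text
clock: 18.57
position: [590.9, -18.6, 127.5]
ee_rot: [0.922, 0.387, -0.0, -0.0]
contact_force: [-1.2, -0.8, -2.0]
gripper_width: 13.1
grasp_force: 59.2
```

Run:
```python
from disc import *
goto((592.8,-18.7,131),-44.6); print(read_state()["wrist_torque"])
w=cam("wrist"); s=cam("scene")
for n,im in (("wrist",w),("scene",s)):
    for q,z in (("key",125),("key_long_tip",125),("key_short_tip",88)):
        for d in nets.pinpoint(n,q)[:4]: print(n,q,np.round(d["location"],1),round(d["score"],2),atz(im,d["location"],z,n=="wrist"))
```

```text
tool y at -44.5 pos [590.92 -18.61 127.53] j [ 0.24  0.45 -0.24 -0.   -0.88  2.12] F [-1.25 -0.76 -1.98] w 13.1 t 18.5667
[1.3, 1.4, -3.5] 0.1 0.002
[-0.29  0.33 -0.  ]
wrist key [250.1 252.2] 0.65 [592.63 -15.78 125.  ]
wrist key [201.7 251.8] 0.55 [608.77   0.95 125.  ]
wrist key_short_tip [210.2 247.9] 0.74 [595.27  -9.78  88.  ]
scene key [243.6 349.3] 0.75 [449.07 581.41 125.  ]
scene key [286.9 410.7] 0.75 [473.85 799.51 125.  ]
scene key [200.7 324.1] 0.54 [342.16 416.35 125.  ]
scene key [184.  180.2] 0.5 [598.63  -6.08 125.  ]
scene key_long_tip [215.6 290.3] 0.63 [471.61 372.82 125.  ]
scene key_long_tip [246.1 313.9] 0.54 [528.29 505.17 125.  ]
scene key_long_tip [266.9 370.3] 0.5 [486.   676.34 125.  ]
scene key_long_tip [208.  183.2] 0.33 [673.76  86.34 125.  ]
scene key_short_tip [191.5 312.3] 0.73 [295.88 340.3   88.  ]
scene key_short_tip [276.8 415. ] 0.72 [401.57 786.19  88.  ]
scene key_short_tip [278.1 236.3] 0.7 [752.23 387.51  88.  ]
scene key_short_tip [232.1 349.8] 0.48 [374.72 543.29  88.  ]
```

apply_moves --rows '[{"hand": -1, "delta_pos": [0, 0, 1], "yaw": 0}, {"hand": -1, "delta_pos": [0, 0, 2], "yaw": 0}, {"hand": -1, "delta_pos": [0, 0, 3], "yaw": 0}, {"hand": -1, "delta_pos": [0, 0, 4], "yaw": 0}, {"hand": -1, "delta_pos": [0, 0, 4], "yaw": 0}]'

```text
clock: 19.38
position: [591.0, -18.6, 124.9]
ee_rot: [0.922, 0.387, -0.0, 0.0]
contact_force: [-5.2, -1.0, 5.3]
gripper_width: 12.6
grasp_force: 60.2
```

apply_moves --rows '[{"hand": -0.3, "delta_pos": [0, 0, -1], "yaw": 0}, {"hand": -0.2, "delta_pos": [0, 0, -1], "yaw": 0}, {"hand": -0.2, "delta_pos": [0, 0, -1], "yaw": 0}, {"hand": -0.2, "delta_pos": [-30, 0, 0], "yaw": 0}, {"hand": -0.2, "delta_pos": [-65, 0, 1], "yaw": 0}, {"hand": -0.2, "delta_pos": [-95, 0, 1], "yaw": 0}, {"hand": -0.2, "delta_pos": [-107, 0, 1], "yaw": 0}, {"hand": -0.2, "delta_pos": [-107, 0, 1], "yaw": 0}]'

```text
clock: 20.05
position: [514.8, -96.2, 123.0]
ee_rot: [0.923, 0.386, 0.0, -0.0]
contact_force: [0.0, 0.4, 0.0]
gripper_width: 34.0
grasp_force: 0.0
```

Run:
```python
from disc import *
goto((516,-95,124),-44.6)
w=cam("wrist"); g=cv2.cvtColor(w["pixels"],cv2.COLOR_RGB2GRAY)
for r in range(130,300,10): print(r,g[r,200:304:4])
for q,z in (("key",125),("key_long_tip",120),("bottle",0)):
    for d in nets.pinpoint("wrist",q)[:2]: print(q,np.round(d["location"],1),round(d["score"],2),atz(w,d["location"],z,True))
```

```text
tool y at -44.6 pos [514.8  -96.17 123.03] j [ 0.13  0.36 -0.42 -0.   -0.8   2.24] F [0.03 0.41 0.02] w 34.0 t 20.05
[1.7, 0.0, -1.0] 0.0 -0.0
130 [159 165 162 162 239 240 237 235 241  92  94  93  96 107 110 112 109 117
 240 243 240 239 239 236 238 238]
140 [163 160 158 162 236 240 237 239 239  89  93  95  94 102 109 102 108 114
 241 238 236 238 241 234 187 155]
150 [165 160 158 157 238 240 239 239 240  94  93  92  97 107 107 109 107 111
 237 240 236 169 159 152 157 158]
160 [163 158 163 158 214 239 240 238 239  95  94  96  78 105 111 105 109 110
 154 159 156 160 157 155 161 159]
170 [155 158 159 163 163 239 239 237 240 102  94  93  95 107 107 105 107 111
 161 158 157 159 160 157 157 112]
180 [160 160 162 163 170 240 239 238 237 142  93  92  92  99 107 107 106 105
 156 160 162 161 122 117 112 113]
190 [156 159 159 161 160 239 159 166 159 122  93  90  94 100 108 103 107 111
 159 153 109 116 114 112 113 157]
200 [161 161 157 160 155 156 156 153 160 135  92  95  94  97 108 103 106 107
 116 113 113 112 112 232 236 229]
210 [158 158 159 156 156 158 153 159 155 141  94  90  91  99 106 106 
[... 275 characters left out ...]
3  72  20   7  79 154 112 115 112  69  72  66  65  67  70  65  75
  91  91  89  35  22  18 105 102]
250 [106 104  21  23  23 112 115 114 117 114  69  64  63  65  69  70  60  76
  89  93  88  22  17  27  35 107]
260 [ 45 137  31  21  19 116 113 145 160 164  68  66  66  68  68  67  66  92
  78 113 133  41  19  18  38 145]
270 [ 31  28  36  26  52 160 161 141 140 159  79  60  64  69  68  68  66 105
 118 116 119  98  23  26  33  31]
280 [ 28  25  37  21 156 121 113 113 107 124 102  67  69  66  66  64  69  86
 111 111 117 114  31  24  29  32]
290 [ 25  28  34  34  87  70  66 109 113 111 111  71  71  63  66  68 108 136
 125 109  82 109 112  38  33  33]
key [ 10.4 247.7] 0.78 [587.15 -19.13 125.  ]
```

apply_moves --rows '[{"hand": -1, "delta_pos": [0, 0, 0], "yaw": 0}, {"hand": -1, "delta_pos": [0, 0, 0], "yaw": 0}, {"hand": -1, "delta_pos": [0, 0, 0], "yaw": 0}, {"hand": -1, "delta_pos": [0, 0, 0], "yaw": 0}, {"hand": -1, "delta_pos": [0.1, -4, 0], "yaw": 0.035}, {"hand": -1, "delta_pos": [0.3, -7.9, 0], "yaw": 0.07}, {"hand": -1, "delta_pos": [1.1, -15.8, 0], "yaw": 0.14}, {"hand": -1, "delta_pos": [1.1, -15.8, 0], "yaw": 0.14}]'

```text
clock: 20.92
position: [507.6, -82.9, 124.1]
ee_rot: [0.947, 0.322, 0.002, 0.001]
contact_force: [3.8, -4.7, 1.7]
gripper_width: 12.6
grasp_force: 58.8
```

Run:
```python
from h import *
goto((516,-95,124),-44.6); print(read_state()["wrist_torque"])
```

```text
tool y at -52.4 pos [507.59 -82.94 124.06] j [ 0.16  0.34 -0.44  0.   -0.78  2.07] F [ 3.85 -4.68  1.74] w 12.6 t 20.9167
[-0.7, 14.7, 0.1] 0.4 -0.136
[-1.28 -1.08  0.1 ]
```

apply_moves --rows '[{"hand": -1, "delta_pos": [0.3, -7.9, 0], "yaw": 0.07}, {"hand": -1, "delta_pos": [1.1, -15.8, 0], "yaw": 0.14}, {"hand": -1, "delta_pos": [2.5, -23.6, 0], "yaw": 0.21}, {"hand": -1, "delta_pos": [4.4, -31.2, 0], "yaw": 0.28}, {"hand": -1, "delta_pos": [6.9, -38.7, 0], "yaw": 0.35}, {"hand": -1, "delta_pos": [9.8, -46.1, 0], "yaw": 0.42}, {"hand": -1, "delta_pos": [9.8, -46.1, 0], "yaw": 0.42}]'

```text
clock: 21.5
position: [487.3, -40.8, 123.9]
ee_rot: [0.993, 0.118, 0.002, 0.001]
contact_force: [4.7, -7.7, 1.2]
gripper_width: 12.3
grasp_force: 58.7
```

```bash
cat > ptr.py <<'E'
from h import *
def ptr():
    w=cam("wrist"); hsv=cv2.cvtColor(w["pixels"],cv2.COLOR_RGB2HSV)
    m=(((hsv[...,0]<8)|(hsv[...,0]>172))&(hsv[...,1]>120)&(hsv[...,2]>70)).astype(np.uint8)
    n,_,st,ce=cv2.connectedComponentsWithStats(m); C=np.array([595,-15.5])
    for i in range(1,n):
        p=atz(w,ce[i][::-1],64,True)[:2]; v=p-C
        if 15<np.hypot(*v)<40 and st[i,4]>2: print("ptr",ce[i],st[i,4],p,"ang",np.degrees(np.arctan2(v[1],v[0])))
    s=read_state(); t=R.from_quat(s["ee_rot"]).as_matrix(); f=t.T@s["contact_force"]; v=s["position"][:2]-C
    print("F tool",f,"torque",s["wrist_torque"],"tcp r",np.hypot(*v),"az",np.degrees(np.arctan2(v[1],v[0]))%360)
ptr(); goto((516,-95,124),-44.6)
E
python3 ptr.py
```

```text
ptr [285.06  16.38] 32 [611.51 -31.33] ang -43.8009169814407
F tool [ 2.35  8.27 -1.75] torque [-2.21 -1.28 -0.05] tcp r 110.66192290795392 az 193.34031411102725
tool y at -76.4 pos [487.32 -41.03 123.86] j [ 0.25  0.3  -0.5   0.   -0.76  1.56] F [ 4.22 -7.49  1.78] w 12.6 t 21.55
[15.2, 59.2, 0.1] 1.5 -0.555
```

apply_moves --rows '[{"hand": -1, "delta_pos": [0.3, -7.8, 0], "yaw": 0.07}, {"hand": -1, "delta_pos": [1.1, -15.6, 0], "yaw": 0.14}, {"hand": -1, "delta_pos": [2.5, -23.4, 0], "yaw": 0.21}, {"hand": -1, "delta_pos": [4.4, -30.9, 0], "yaw": 0.28}, {"hand": -1, "delta_pos": [6.8, -38.3, 0], "yaw": 0.35}, {"hand": -1, "delta_pos": [9.7, -45.7, 0], "yaw": 0.42}, {"hand": -1, "delta_pos": [13.2, -52.7, 0], "yaw": 0.49}, {"hand": -1, "delta_pos": [17.1, -59.5, 0], "yaw": 0.56}, {"hand": -1, "delta_pos": [21.5, -66, 0], "yaw": 0.63}, {"hand": -1, "delta_pos": [26.3, -72, 0], "yaw": 0.7}, {"hand": -1, "delta_pos": [26.3, -72, 0], "yaw": 0.7}]'

```text
clock: 22.47
position: [495.9, 34.1, 123.2]
ee_rot: [0.973, -0.23, 0.001, 0.002]
contact_force: [7.4, -13.4, -0.2]
gripper_width: 12.8
grasp_force: 58.6
```

```bash
python3 ptr.py
```

```text
ptr [285.55  15.29] 31 [596.58 -40.06] ang -86.32486621851648
F tool [11.06  7.62 -0.22] torque [-3.55 -1.87 -0.04] tcp r 110.86254249932531 az 153.5753098233148
tool y at -116.6 pos [495.72  33.84 123.19] j [ 0.4   0.32 -0.48  0.01 -0.77  0.71] F [  6.49 -11.76   0.27] w 12.6 t 22.5167
[75.7, 106.2, -0.3] 3.1 -1.256
```

apply_moves --rows '[{"hand": -1, "delta_pos": [1, -4, 0], "yaw": 0.035}, {"hand": -1, "delta_pos": [2, -7.8, 0], "yaw": 0.07}, {"hand": -1, "delta_pos": [2.5, -11.7, 0], "yaw": 0.105}, {"hand": -1, "delta_pos": [2.5, -11.7, 0], "yaw": 0.105}]'

```text
clock: 22.85
position: [501.0, 43.1, 122.9]
ee_rot: [0.96, -0.281, -0.001, 0.002]
contact_force: [1.2, -9.4, 2.1]
gripper_width: 13.1
grasp_force: 59.2
```

```bash
python3 ptr.py
```

```text
ptr [283.29  14.18] 34 [594.28 -40.37] ang -91.65434262749234
F tool [ 5.3   6.81 -2.57] torque [-2.5  -0.24  0.16] tcp r 110.73761231081711 az 148.14114968929508
tool y at -122.6 pos [500.94  42.95 122.87] j [ 0.41  0.33 -0.47  0.   -0.78  0.59] F [ 0.8  -8.58  2.61] w 13.0 t 22.9
[86.9, 108.2, -0.6] 3.3 -1.361
```

apply_moves --rows '[{"hand": -1, "delta_pos": [0.5, -3, 0], "yaw": 0.027}, {"hand": -1, "delta_pos": [1, -6, 0], "yaw": 0.054}, {"hand": -1, "delta_pos": [1.3, -9, 0], "yaw": 0.08}, {"hand": -1, "delta_pos": [1.3, -9, 0], "yaw": 0.08}]'

```text
clock: 23.23
position: [505.9, 50.0, 122.7]
ee_rot: [0.948, -0.319, -0.002, 0.003]
contact_force: [-1.8, -6.4, 5.1]
gripper_width: 12.7
grasp_force: 59.5
```

```bash
python3 ptr.py
```

```text
ptr [282.57  13.93] 30 [592.31 -40.39] ang -96.17401752898688
F tool [ 2.27  6.55 -5.34] torque [-1.82  0.7   0.2 ] tcp r 110.64674949253639 az 143.74489286566487
tool y at -127.2 pos [505.78  49.93 122.71] j [ 0.42  0.34 -0.45  0.   -0.79  0.5 ] F [-2.12 -6.57  5.37] w 12.7 t 23.2833
[95.7, 109.3, -0.8] 3.5 -1.441
```

apply_moves --rows '[{"hand": -1, "delta_pos": [0.3, -3, 0], "yaw": 0.027}, {"hand": -1, "delta_pos": [0.6, -6, 0], "yaw": 0.054}, {"hand": -1, "delta_pos": [0.6, -6, 0], "yaw": 0.054}]'

```text
clock: 23.53
position: [509.5, 54.6, 122.7]
ee_rot: [0.939, -0.344, -0.003, 0.003]
contact_force: [-3.5, -5.4, 6.6]
gripper_width: 13.1
grasp_force: 59.6
```

```bash
python3 ptr.py
```

```text
ptr [282.21  13.7 ] 33 [591.07 -40.38] ang -98.98222653721112
F tool [-0.28  6.45 -6.58] torque [-1.42  1.15  0.27] tcp r 110.5912711451262 az 140.73415488928745
tool y at -130.3 pos [509.38  54.5  122.63] j [ 0.42  0.34 -0.44  0.   -0.8   0.44] F [-4.34 -4.72  6.63] w 13.0 t 23.5833
[101.7, 109.8, -0.8] 3.6 -1.495
```

apply_moves --rows '[{"hand": -1, "delta_pos": [0.2, -3, -0.5], "yaw": 0.027}, {"hand": -1, "delta_pos": [0.4, -6, -1], "yaw": 0.054}, {"hand": -1, "delta_pos": [0.4, -6, -1], "yaw": 0.054}]'

```text
clock: 23.83
position: [513.3, 58.7, 123.3]
ee_rot: [0.929, -0.37, -0.003, 0.003]
contact_force: [-3.9, -4.5, 4.6]
gripper_width: 12.7
grasp_force: 59.5
```

```bash
python3 ptr.py
```

```text
ptr [281.42  14.3 ] 33 [589.77 -40.25] ang -101.93926945240486
F tool [ 0.61  7.13 -5.52] torque [-1.51  1.08  0.39] tcp r 110.321936649637 az 137.81628258712266
tool y at -133.3 pos [513.25  58.58 123.26] j [ 0.43  0.35 -0.43  0.   -0.8   0.39] F [-4.41 -5.58  5.58] w 13.0 t 23.8833
[107.4, 109.8, -0.1] 3.7 -1.549
```

Run:
```python
from h import *
w=cam("wrist"); hsv=cv2.cvtColor(w["pixels"],cv2.COLOR_RGB2HSV).astype(int)
for r in range(0,46,1):
    s=""
    for c in range(225,300):
        h,sa,v=hsv[r,c]
        s+= "R" if (h<8 or h>172) and sa>120 and v>70 else "b" if 95<h<125 and sa>110 else "W" if v>215 else "." if v>140 else "+" if v>80 else "#"
    print(r,s)
Q=dict(w); Q["rotation"]=R.from_quat(w["rotation"]).as_matrix()
for p in ((595,-15.5,60),(595,-15.5,88),(593,-44.5,60)): print(proj(Q,p,True))
```

```text
0 bbbbbbbbbWW..+++++++++++++++++++.WWWbbbbbbbbbbbbbbbbb.WWWWWWWWWWWWWWWWWWWWW
1 bbbbbbbbWW.+++++++++++++++++++++++.WWWWbbbbbbbbbbbbbbb.WWWWWWWWWWWWWWWWWWWW
2 bbbbbbWWW.+++++++++++++++++++++++++.WWWWWWbbbbbbbbbbbbb.WWWWWWWWWWWWWWWWWWW
3 bbbbbWW..++++++++++++++++++++++++++++WWWWWWWWbbbbbbbbbbb.WWWWWWWWWWWWWWWWWW
4 bbbbWWW.+++++++++++++++++++++++++++++.WWWWWWWWWWbbbbbbbbb.WWWWWWWWWWWWWWWWW
5 bbWWWW.+++++++++++++++++++++++++++++++.WWWWWWWWWWWbbbbbbbbWWWWWWWWWWWWWWWWW
6 bWWWW.+++++++++++++++++++++++++++++++++.WWWWWWWWWWWWbbbbbbb.WWWWWWWWWWWWWWW
7 WWWW.+++++++++++++++++++++++++++++++++++.W..WWWWWWW..bbbbbb.WWWWWWWWWWWWWWW
8 WWWW++++++++++++++++++++++++++++++++++#+.W...WWWWWWWWWbbbbWWWWWWWWWWWWWWWWW
9 WWW.+++++++++++++++++++++++++++++++++++#+.W.WWWWWWWWW....WWWWWWWWWWWWWWWWWW
10 WWW.+++++++++++++++++++++++++++++++++++#+....WWWWWW...RRWWWWWWWWWWWWWWWWWWW
11 WW.+++++++++++++++++++++++++++++++++++++#++...WWW..W.WRRRWWWWWWWWWWWWWWWWWW
12 WW.++++++++++++++++++++++++++++++++++++###+.....WWWWWWRRRRWWWWWWWWWWWWWWWWW
13 WW.++++++++++++++++++++++++++++++++++++###+.......WWW.WRRRRWWWWW..WWWWWWWWW
14 W
[... 2016 characters left out ...]
.........WWW...WWWWWWW.bbbbbbbbbb
40 WW..+++++++++++++++++++++++++++++++++++++.................WWWWWWbbbbbbbbbbb
41 ....+++++++++++++++++++++++++++++++++++++................WWWWWWWbbbbbbbbbbb
42 ....+++++++++++++++++++++++++++++++++++++................WWWWWWWbbbbbbbbbbb
43 ....+++++++++++++++++++++++++++++++++++++...............WWWWWWWWbbbbbbbbbbb
44 .W..++++++++++++++++++++++++++++++++++++++.............WWWWWWWW.bbbbbbbbbbb
45 WWW.++++++++++++++++++++++++++++++++++++++..............WWWWWWW.bbbbbbbbbbb
(np.float64(35.552532257563115), np.float64(245.09070882520234))
(np.float64(23.159034117146973), np.float64(244.46842400537696))
(np.float64(8.46565139907625), np.float64(281.97273854731174))
```

apply_moves --rows '[{"hand": -1, "delta_pos": [0.2, -3, 0], "yaw": 0.027}, {"hand": -1, "delta_pos": [0.4, -6, 0], "yaw": 0.054}, {"hand": -1, "delta_pos": [0.4, -6, 0], "yaw": 0.054}, {"hand": -1, "delta_pos": [0.4, -6, 0], "yaw": 0.054}]'

```text
clock: 24.27
position: [516.0, 61.6, 123.0]
ee_rot: [0.919, -0.394, -0.004, 0.005]
contact_force: [-6.0, -7.5, 7.2]
gripper_width: 12.6
grasp_force: 61.7
```

```bash
python3 ptr.py
```

```text
ptr [276.86  12.21] 28 [589.71 -40.32] ang -102.02975539141418
F tool [ 0.29  9.   -6.92] torque [-2.03  1.89  0.75] tcp r 110.39030085153843 az 135.7062266137824
tool y at -136.4 pos [515.99  61.59 122.99] j [ 0.43  0.35 -0.42  0.   -0.81  0.33] F [-6.23 -6.38  7.03] w 12.7 t 24.3167
[113.3, 108.1, 0.0] 3.8 1.54
```

apply_moves --rows '[{"hand": -1, "delta_pos": [0.2, -2, -0.5], "yaw": 0.015}, {"hand": -1, "delta_pos": [0.3, -4, -1], "yaw": 0.03}, {"hand": -1, "delta_pos": [0.3, -5, -1], "yaw": 0.04}, {"hand": -1, "delta_pos": [0.3, -5, -1], "yaw": 0.04}]'

```text
clock: 24.65
position: [518.2, 63.7, 123.4]
ee_rot: [0.911, -0.412, -0.006, 0.007]
contact_force: [-8.2, -10.3, 6.7]
gripper_width: 13.0
grasp_force: 64.4
```

```bash
python3 ptr.py
```

```text
ptr [273.    11.12] 26 [589.8 -40.4] ang -101.7980823660282
F tool [ 1.9  12.67 -6.61] torque [-2.8   2.42  0.97] tcp r 110.26258642423947 az 134.11639849289264
tool y at -138.6 pos [518.24  63.66 123.33] j [ 0.43  0.36 -0.41  0.   -0.82  0.29] F [-8.14 -9.74  6.82] w 12.9 t 24.7
[117.6, 106.5, 0.8] 3.8 1.5
```

apply_moves --rows '[{"hand": -1, "delta_pos": [0, 5, 0], "yaw": -0.04}, {"hand": -0.2, "delta_pos": [0, 5, 0], "yaw": -0.04}, {"hand": -0.2, "delta_pos": [0, 5, 0], "yaw": -0.04}, {"hand": -0.2, "delta_pos": [0, 5, 0], "yaw": -0.04}, {"hand": -0.2, "delta_pos": [0, 5, -15], "yaw": -0.04}, {"hand": -0.2, "delta_pos": [0, 5, -45], "yaw": -0.04}, {"hand": -0.2, "delta_pos": [0, 5, -75], "yaw": -0.04}, {"hand": -0.2, "delta_pos": [0, 5, -75], "yaw": -0.04}]'

```text
clock: 25.37
position: [524.1, 65.9, 205.8]
ee_rot: [0.919, -0.394, 0.005, -0.004]
contact_force: [1.0, -1.0, -0.2]
gripper_width: 34.0
grasp_force: 0.0
```

```bash
python3 ptr.py
python3 - <<'E'
from h import *
goto((594.5,-15.5,172),-136)
w=cam("wrist"); s=cam("scene")
for n,im in (("wrist",w),("scene",s)):
  for q,z in (("key",125),("key_long_tip",118)):
    for d in nets.pinpoint(n,q)[:5]:
        p=atz(im,d["location"],z,n=="wrist")
        if np.hypot(p[0]-595,p[1]+15)<200: print(n,q,np.round(d["location"],1),round(d["score"],2),p)
E
```

```text
ptr [280.88  45.82] 17 [589.93 -39.66] ang -101.845426677658
F tool [0.71 0.32 0.51] torque [-0.04  0.05 -0.01] tcp r 108.83561816651292 az 131.71532867365949
tool y at -136.5 pos [522.58  65.74 203.09] j [ 0.43  0.26 -0.32  0.   -0.98  0.33] F [ 0.26 -0.73 -0.51] w 34.2 t 25.4167
[111.8, 116.0, 78.5] 4.3 1.538
tool y at -136.5 pos [522.58  65.74 203.09] j [ 0.43  0.26 -0.32  0.   -0.98  0.33] F [ 0.26 -0.73 -0.51] w 34.2 t 25.4167
[108.4, 4.0, 31.3] 2.7 -0.009
wrist key [ 57.4 259.1] 0.65 [587.08 -10.16 125.  ]
wrist key_long_tip [231.9 291.4] 0.93 [483.52  62.62 118.  ]
scene key [177.3 216.9] 0.75 [490.14  65.55 125.  ]
scene key [184.6 182.8] 0.63 [594.91   2.91 125.  ]
scene key_long_tip [179.6 217.9] 0.62 [491.11  70.9  118.  ]
```

apply_moves --rows '[{"hand": -1, "delta_pos": [30, 1, 0], "yaw": 0}, {"hand": -1, "delta_pos": [65, 2, 0], "yaw": 0}, {"hand": -1, "delta_pos": [108, 4, 0], "yaw": 0}, {"hand": -1, "delta_pos": [108, 4, 10], "yaw": 0}, {"hand": -1, "delta_pos": [108, 4, 25], "yaw": 0}, {"hand": -1, "delta_pos": [108, 4, 35], "yaw": 0}, {"hand": -1, "delta_pos": [108, 4, 38], "yaw": 0}, {"hand": -1, "delta_pos": [108, 4, 41], "yaw": 0}, {"hand": -1, "delta_pos": [108, 4, 43], "yaw": 0}, {"hand": -1, "delta_pos": [108, 4, 43], "yaw": 0}]'

```text
clock: 26.55
position: [591.9, -16.2, 157.6]
ee_rot: [0.919, -0.395, 0.0, -0.0]
contact_force: [-0.5, -0.7, 1.6]
gripper_width: 0.0
grasp_force: 0.7
```

apply_moves --rows '[{"hand": -1, "delta_pos": [0, 0, 2], "yaw": 0}, {"hand": -1, "delta_pos": [0, 0, 4], "yaw": 0}, {"hand": -1, "delta_pos": [0, 0, 5], "yaw": 0}, {"hand": -1, "delta_pos": [0, 0, 5], "yaw": 0}]'

```text
clock: 26.88
position: [594.6, -15.9, 156.5]
ee_rot: [0.919, -0.394, 0.004, -0.002]
contact_force: [-2.5, 1.4, 14.5]
gripper_width: 0.0
grasp_force: 7.0
```

apply_moves --rows '[{"hand": -1, "delta_pos": [0, 0, -30], "yaw": 0}, {"hand": -1, "delta_pos": [0, 0, -70], "yaw": 0}, {"hand": -0.5, "delta_pos": [0, 0, -105], "yaw": 0}, {"hand": 0, "delta_pos": [0, 0, -105], "yaw": 0}]'

```text
clock: 27.22
position: [595.8, -16.2, 266.1]
ee_rot: [0.919, -0.394, 0.008, -0.004]
contact_force: [0.2, -0.0, 1.7]
gripper_width: 23.5
grasp_force: 0.0
```

```bash
python3 ptr.py
python3 - <<'E'
from h import *
goto((470,-285,265),180)
E
```

```text
ptr [269.15 159.91] 33 [590.52 -36.62] ang -101.97677395216917
F tool [0.54 0.02 0.11] torque [-0.01  0.03  0.03] tcp r 1.0043786467344686 az 208.6831904865337
tool y at -136.5 pos [594.12 -15.98 262.22] j [ 0.25  0.32 -0.07  0.   -1.17  0.51] F [ 0.36 -0.4  -0.1 ] w 30.8 t 27.2667
[2.7, 112.4, 137.2] 4.3 1.537
tool y at -136.5 pos [594.12 -15.98 262.22] j [ 0.25  0.32 -0.07  0.   -1.17  0.51] F [ 0.36 -0.4  -0.1 ] w 30.8 t 27.2667
[109.8, 275.1, -4.7] 7.1 0.759
```

apply_moves --rows '[{"hand": 0.2, "delta_pos": [110, 275, 0], "yaw": 0.759}, {"hand": 0.2, "delta_pos": [110, 275, 0], "yaw": 0.759}, {"hand": 0.2, "delta_pos": [110, 275, 0], "yaw": 0.759}, {"hand": 0.2, "delta_pos": [110, 275, 0], "yaw": 0.759}, {"hand": 0.2, "delta_pos": [110, 275, 0], "yaw": 0.759}, {"hand": 0.2, "delta_pos": [110, 275, 0], "yaw": 0.759}, {"hand": 0.2, "delta_pos": [110, 275, 0], "yaw": 0.759}, {"hand": 0.2, "delta_pos": [110, 275, 0], "yaw": 0.759}, {"hand": 0.2, "delta_pos": [110, 275, 0], "yaw": 0.759}, {"hand": 0.2, "delta_pos": [110, 275, 0], "yaw": 0.759}]'

```text
clock: 28.1
position: [467.5, -285.4, 256.1]
ee_rot: [-0.706, 0.708, 0.0, 0.0]
contact_force: [0.3, -0.0, 0.3]
gripper_width: 50.8
grasp_force: 0.0
```

```bash
cat > case.py <<'E'
from h import *
w=cam("wrist"); hsv=cv2.cvtColor(w["pixels"],cv2.COLOR_RGB2HSV)
m=((hsv[...,0]>8)&(hsv[...,0]<20)&(hsv[...,1]>140)&(hsv[...,2]>190)).astype(np.uint8)
m=cv2.morphologyEx(m,cv2.MORPH_CLOSE,np.ones((3,3)))
cs,_=cv2.findContours(m,cv2.RETR_EXTERNAL,cv2.CHAIN_APPROX_NONE)
for c in cs:
    if cv2.contourArea(c)<600: continue
    for z in (45,):
        P=np.array([atz(w,(q[0][1],q[0][0]),z,True)[:2] for q in c],np.float32)
        print("top",z,cv2.minAreaRect(P),cv2.boundingRect(c))
    # dark rib inside hull
    f=np.zeros_like(m); cv2.fillConvexPoly(f,cv2.convexHull(c),1)
    d=((hsv[...,2]<75)&(f>0)).astype(np.uint8); n,l,st,ce=cv2.connectedComponentsWithStats(d)
    i=1+np.argmax(st[1:,4]); R0=np.argwhere(l==i)
    P=np.array([atz(w,q,73,True)[:2] for q in R0],np.float32); print("rib",cv2.minAreaRect(P),st[i])
for d in nets.pinpoint("wrist","case")[:2]: print(d,atz(w,d["location"],0,True))
goto((470,-350,120),180)
E
python3 case.py
```

```text
top 45 ((470.98284912109375, -355.775390625), (62.732730865478516, 108.14542388916016), 7.169162273406982) (213, 54, 67, 102)
rib ((470.74896240234375, -355.53564453125), (14.141671180725098, 67.47333526611328), 7.146185874938965) [236  71  21  67 836]
{'location': [102.9, 248.1], 'score': 0.71} [ 469.31 -357.87    0.  ]
{'location': [103.1, 138.2], 'score': 0.63} [ 612.76 -363.17    0.  ]
tool y at -180.0 pos [ 468.26 -284.45  256.4 ] j [-0.25  0.25 -0.18 -0.   -1.13  0.25] F [-0.29 -0.07 -0.03] w 51.5 t 28.2
[65.6, -1.7, 136.4] 3.6 0.001
```

```bash
python3 -c "
from h import *
goto((470.5,-355.7,73),187.2)"
```

```text
tool y at -180.0 pos [ 468.26 -284.45  256.4 ] j [-0.25  0.25 -0.18 -0.   -1.13  0.25] F [-0.29 -0.07 -0.03] w 51.5 t 28.2
[71.3, -2.2, 183.4] 4.7 -0.125
```

apply_moves --rows '[{"hand": 0.2, "delta_pos": [40, -1, 0], "yaw": -0.1}, {"hand": 0.2, "delta_pos": [71, -2, 10], "yaw": -0.125}, {"hand": 0.2, "delta_pos": [71, -2, 50], "yaw": -0.125}, {"hand": 0.2, "delta_pos": [71, -2, 90], "yaw": -0.125}, {"hand": 0.2, "delta_pos": [71, -2, 130], "yaw": -0.125}, {"hand": 0.2, "delta_pos": [71, -2, 165], "yaw": -0.125}, {"hand": 0.2, "delta_pos": [71, -2, 183], "yaw": -0.125}, {"hand": 0.2, "delta_pos": [71, -2, 183], "yaw": -0.125}, {"hand": 0.2, "delta_pos": [71, -2, 183], "yaw": -0.125}]'

```text
clock: 28.95
position: [470.6, -355.4, 73.4]
ee_rot: [0.75, -0.661, -0.001, 0.0]
contact_force: [0.8, -0.2, 1.2]
gripper_width: 51.2
grasp_force: 0.0
```

apply_moves --rows '[{"hand": -1, "delta_pos": [0, 0, 0], "yaw": 0}, {"hand": -1, "delta_pos": [0, 0, 0], "yaw": 0}, {"hand": -1, "delta_pos": [0, 0, 0], "yaw": 0}, {"hand": -1, "delta_pos": [0, 0, 0], "yaw": 0}, {"hand": -1, "delta_pos": [0, 0, 0], "yaw": 0}]'

```text
clock: 29.37
position: [471.1, -356.8, 75.6]
ee_rot: [0.75, -0.662, 0.002, -0.001]
contact_force: [1.6, 3.0, 6.1]
gripper_width: 14.7
grasp_force: 61.7
```

```bash
python3 -c "
from h import *
goto((470,-139,73),87)"
```

```text
tool y at -172.9 pos [ 471.08 -356.75   75.59] j [-0.37  0.51 -0.3   0.   -0.76  0.5 ] F [1.64 2.96 6.1 ] w 14.7 t 29.3667
[-216.2, -26.0, 2.2] 5.2 -1.394
```

apply_moves --rows '[{"hand": -1, "delta_pos": [0, 0, -20], "yaw": 0}, {"hand": -1, "delta_pos": [0, 0, -60], "yaw": 0}, {"hand": -1, "delta_pos": [0, 0, -100], "yaw": 0}, {"hand": -1, "delta_pos": [0, 0, -140], "yaw": -0.1}, {"hand": -1, "delta_pos": [-20, -3, -175], "yaw": -0.2}, {"hand": -1, "delta_pos": [-55, -7, -175], "yaw": -0.32}, {"hand": -1, "delta_pos": [-90, -11, -175], "yaw": -0.44}, {"hand": -1, "delta_pos": [-216, -26, -175], "yaw": -1.394}, {"hand": -1, "delta_pos": [-216, -26, -175], "yaw": -1.394}, {"hand": -1, "delta_pos": [-216, -26, -175], "yaw": -1.394}, {"hand": -1, "delta_pos": [-216, -26, -175], "yaw": -1.394}, {"hand": -1, "delta_pos": [-216, -26, -175], "yaw": -1.394}]'

```text
clock: 30.37
position: [467.4, -136.3, 247.9]
ee_rot: [0.983, -0.185, -0.001, -0.0]
contact_force: [0.5, -0.6, -3.9]
gripper_width: 14.6
grasp_force: 60.5
```

apply_moves --rows '[{"hand": -1, "delta_pos": [0, 0, 0], "yaw": -0.45}, {"hand": -1, "delta_pos": [0, 0, 0], "yaw": -0.45}, {"hand": -1, "delta_pos": [0, 0, 0], "yaw": -0.45}, {"hand": -1, "delta_pos": [0, 0, 0], "yaw": -0.45}, {"hand": -1, "delta_pos": [0, 0, 0], "yaw": -0.45}]'

```text
clock: 30.78
position: [467.3, -138.8, 247.5]
ee_rot: [0.999, 0.034, -0.002, -0.001]
contact_force: [0.4, -0.3, -4.5]
gripper_width: 14.7
grasp_force: 60.5
```

```bash
cat > lanem.py <<'E'
from h import *
goto((470,-139,200),-93.1)
w=cam("wrist"); hsv=cv2.cvtColor(w["pixels"],cv2.COLOR_RGB2HSV).astype(int)
for q,z in (("lane",43),("key",125),("key_long_tip",120),("case",180)):
    for d in nets.pinpoint("wrist",q)[:2]: print(q,np.round(d["location"],1),round(d["score"],2),atz(w,d["location"],z,True))
Q=dict(w); Q["rotation"]=R.from_quat(w["rotation"]).as_matrix()
for x in (540,580,620):
    for y in (-90,-98,-106,-176,-184,-192): print(x,y,np.round(proj(Q,(x,y,100-(x-450)*.25),True)))
y=((hsv[...,0]>20)&(hsv[...,0]<32)&(hsv[...,1]>120)).astype(np.uint8); n,l,st,ce=cv2.connectedComponentsWithStats(y); i=1+np.argmax(st[1:,4]); print("yellow",st[i],ce[i])
for r in (st[i,1]+st[i,3]+10,st[i,1]+st[i,3]+30):
    print(r,[int(v) for v in hsv[r,130:370:3,2]])
E
python3 lanem.py
```

```text
tool y at -86.1 pos [ 467.35 -138.84  247.53] j [ 0.04  0.16 -0.33 -0.   -1.09  1.6 ] F [ 0.38 -0.31 -4.5 ] w 14.7 t 30.7833
[2.8, 0.4, 47.5] 1.1 0.123
lane [ 38.7 266.8] 0.58 [ 609.46 -145.19   43.  ]
lane [ 46.9 143.6] 0.17 [597.61  -8.88  43.  ]
key [ 41.1 111.7] 0.71 [588.28  -9.66 125.  ]
key [ 58.7 159.4] 0.28 [570.44 -55.66 125.  ]
key_long_tip [161.3  55.4] 0.7 [478.1   55.57 120.  ]
key_long_tip [ 75.3 421.5] 0.57 [ 581.12 -285.8   120.  ]
case [206.1 251.1] 0.95 [ 468.62 -138.25  180.  ]
540 -90 [ 97. 206.]
540 -98 [ 98. 215.]
540 -106 [ 98. 223.]
540 -176 [103. 295.]
540 -184 [104. 304.]
540 -192 [105. 312.]
580 -90 [ 58. 210.]
580 -98 [ 59. 218.]
580 -106 [ 59. 226.]
580 -176 [ 64. 297.]
580 -184 [ 65. 305.]
580 -192 [ 66. 313.]
620 -90 [ 23. 215.]
620 -98 [ 24. 222.]
620 -106 [ 24. 230.]
620 -176 [ 29. 298.]
620 -184 [ 30. 305.]
620 -192 [ 31. 313.]
yellow [258   0  50   7 178] [289.33   1.78]
17 [170, 173, 172, 174, 211, 237, 193, 191, 191, 194, 198, 202, 201, 184, 93, 87, 87, 86, 243, 241, 244, 243, 242, 242, 243, 243, 243, 244, 241, 244, 245, 242, 243, 213, 242, 105, 69, 73, 74, 74, 67, 75, 69, 71, 74, 71, 65, 63, 59, 56, 63, 68, 77, 81, 89, 92, 105, 104, 88, 122, 232, 251, 251, 248, 250, 250, 248, 248, 249, 249, 170, 170, 174, 172, 177, 176, 177, 177, 176, 175]
37 [88, 122, 136, 230, 183, 226, 229, 125, 235, 235, 235, 189, 196, 201, 172, 87, 85, 87, 99, 243, 242, 241, 239, 244, 241, 242, 243, 242, 245, 243, 240, 207, 227, 237, 109, 71, 70, 74, 76, 73, 71, 68, 73, 69, 61, 60, 67, 71, 73, 78, 80, 92, 99, 100, 111, 110, 117, 122, 91, 223, 236, 251, 248, 249, 250, 249, 249, 249, 249, 182, 169, 172, 176, 169, 170, 172, 171, 176, 167, 171]
```

apply_moves --rows '[{"hand": -1, "delta_pos": [3, 1, 0], "yaw": 0.123}, {"hand": -1, "delta_pos": [3, 1, 10], "yaw": 0.123}, {"hand": -1, "delta_pos": [3, 1, 35], "yaw": 0.123}, {"hand": -1, "delta_pos": [3, 1, 55], "yaw": 0.123}, {"hand": -1, "delta_pos": [3, 1, 66], "yaw": 0.123}, {"hand": -1, "delta_pos": [3, 1, 72], "yaw": 0.123}, {"hand": -1, "delta_pos": [3, 1, 72], "yaw": 0.123}]'

```text
clock: 31.62
position: [470.7, -139.7, 174.9]
ee_rot: [1.0, -0.027, -0.002, -0.0]
contact_force: [-0.0, -0.5, -3.5]
gripper_width: 15.0
grasp_force: 60.3
```

```bash
python3 -c "
from h import *
goto((470,-139.5,170),-93.1); print(read_state()['wrist_torque'])"
```

```text
tool y at -93.1 pos [ 470.75 -139.7   174.92] j [ 0.04  0.24 -0.43 -0.   -0.91  1.47] F [-0.  -0.5 -3.5] w 15.0 t 31.6167
[-0.7, -0.2, 4.9] 0.1 0.001
[0.   0.02 0.06]
```

Down slowly until the uphill edge touches.

apply_moves --rows '[{"hand": -1, "delta_pos": [0, 0, 2], "yaw": 0}, {"hand": -1, "delta_pos": [0, 0, 4], "yaw": 0}, {"hand": -1, "delta_pos": [0, 0, 6], "yaw": 0}, {"hand": -1, "delta_pos": [0, 0, 6], "yaw": 0}]'

```text
clock: 31.95
position: [472.5, -139.8, 171.7]
ee_rot: [1.0, -0.027, 0.001, 0.0]
contact_force: [-0.1, -0.4, -1.8]
gripper_width: 15.0
grasp_force: 60.8
```

apply_moves --rows '[{"hand": -1, "delta_pos": [0, 0, 2], "yaw": 0}, {"hand": -1, "delta_pos": [0, 0, 4], "yaw": 0}, {"hand": -1, "delta_pos": [0, 0, 6], "yaw": 0}, {"hand": -1, "delta_pos": [0, 0, 6], "yaw": 0}]'

```text
clock: 32.28
position: [475.6, -139.8, 168.4]
ee_rot: [1.0, -0.026, 0.005, 0.001]
contact_force: [1.9, 1.9, 9.5]
gripper_width: 14.7
grasp_force: 62.9
```

apply_moves --rows '[{"hand": -1, "delta_pos": [0, 0, 2], "yaw": 0}, {"hand": -1, "delta_pos": [0, 0, 4], "yaw": 0}, {"hand": -1, "delta_pos": [0, 0, 6], "yaw": 0}, {"hand": -1, "delta_pos": [0, 0, 6], "yaw": 0}]'

```text
clock: 32.62
position: [478.0, -139.9, 163.9]
ee_rot: [1.0, -0.026, 0.008, 0.001]
contact_force: [3.5, 3.1, 13.4]
gripper_width: 15.1
grasp_force: 64.7
```

apply_moves --rows '[{"hand": -1, "delta_pos": [0, 0, 2], "yaw": 0}, {"hand": -1, "delta_pos": [0, 0, 4], "yaw": 0}, {"hand": -1, "delta_pos": [0, 0, 6], "yaw": 0}, {"hand": -1, "delta_pos": [0, 0, 6], "yaw": 0}]'

```text
clock: 32.95
position: [481.0, -139.9, 159.9]
ee_rot: [1.0, -0.025, 0.011, 0.001]
contact_force: [6.3, 2.8, 16.7]
gripper_width: 14.4
grasp_force: 66.9
```

```bash
python3 -c "
from h import *
goto((470,-139.5,170),-93.1); print(read_state()['wrist_torque'], R.from_quat(read_state()['ee_rot']).as_matrix()[:,2])"
```

```text
tool y at -92.9 pos [ 480.99 -139.95  159.89] j [ 0.04  0.26 -0.44  0.01 -0.84  1.47] F [ 6.29  2.76 16.71] w 14.4 t 32.95
[-10.8, 0.1, -10.4] 0.4 0.004
[ 0.79 -1.32 -0.1 ] [ 0.02 -0.   -1.  ]
```

apply_moves --rows '[{"hand": 0.2, "delta_pos": [0, 0, -2], "yaw": 0}, {"hand": 0.2, "delta_pos": [0, 0, -4], "yaw": 0}, {"hand": 0.2, "delta_pos": [0, 0, -8], "yaw": 0}, {"hand": 0.2, "delta_pos": [0, 0, -30], "yaw": 0}, {"hand": 0.2, "delta_pos": [0, 0, -60], "yaw": 0}, {"hand": 0.2, "delta_pos": [0, 0, -100], "yaw": 0}, {"hand": 0.2, "delta_pos": [0, 0, -100], "yaw": 0}, {"hand": 0.2, "delta_pos": [0, 0, -100], "yaw": 0}, {"hand": 0.2, "delta_pos": [0, 0, -100], "yaw": 0}, {"hand": 0.2, "delta_pos": [0, 0, -100], "yaw": 0}, {"hand": 0.2, "delta_pos": [0, 0, -100], "yaw": 0}, {"hand": 0.2, "delta_pos": [0, 0, -100], "yaw": 0}]'

```text
clock: 33.95
position: [471.3, -139.8, 251.7]
ee_rot: [1.0, -0.027, -0.001, 0.0]
contact_force: [-0.1, 0.9, 0.1]
gripper_width: 51.3
grasp_force: 0.0
```

```bash
cat > chk.py <<'E'
from h import *
t=cam("top"); s=cam("scene"); w=cam("wrist")
for n,im in (("top",t),("scene",s),("wrist",w)):
    for q,z in (("case",45),("grey_case",0),("bottle",0),("key_long_tip",118),("key",125),("tin",0)):
        print(n,q,[(round(d["score"],2),atz(im,d["location"],z,n=="wrist")[:2].round(0).tolist()) for d in nets.pinpoint(n,q)[:3]])
hsv=cv2.cvtColor(t["pixels"],cv2.COLOR_RGB2HSV); m=((hsv[...,0]>5)&(hsv[...,0]<18)&(hsv[...,1]>150)&(hsv[...,2]>150)).astype(np.uint8)
n,l,st,ce=cv2.connectedComponentsWithStats(m)
for i in range(1,n):
    if st[i,4]>60: print("orange",st[i],ce[i],atz(t,ce[i][::-1],88),atz(t,(st[i,1],ce[i][0]),60),atz(t,(st[i,1]+st[i,3],ce[i][0]),110))
E
python3 chk.py
```

```text
top case [(0.96, [593.0, -136.0]), (0.68, [597.0, -29.0])]
top grey_case [(0.67, [615.0, -360.0])]
top bottle [(0.62, [616.0, 486.0]), (0.52, [607.0, 122.0]), (0.31, [612.0, -20.0])]
top key_long_tip [(0.79, [365.0, 312.0]), (0.76, [397.0, 619.0]), (0.47, [443.0, 438.0])]
top key [(0.67, [245.0, 340.0]), (0.66, [400.0, 752.0]), (0.64, [585.0, 473.0])]
top tin [(0.67, [693.0, 335.0])]
scene case [(0.92, [618.0, -145.0])]
scene grey_case [(0.66, [618.0, -358.0])]
scene bottle [(0.77, [615.0, 115.0])]
scene key_long_tip [(0.71, [482.0, 684.0]), (0.54, [527.0, 502.0]), (0.52, [502.0, 64.0])]
scene key [(0.78, [594.0, -9.0]), (0.76, [451.0, 587.0]), (0.59, [483.0, 791.0])]
scene tin [(0.58, [686.0, 338.0])]
wrist case [(0.9, [612.0, -147.0])]
wrist grey_case [(0.77, [602.0, -361.0])]
wrist bottle [(0.56, [606.0, 113.0])]
wrist key_long_tip [(0.86, [415.0, 178.0]), (0.75, [481.0, 63.0]), (0.43, [478.0, 157.0])]
wrist key [(0.78, [327.0, 200.0]), (0.75, [588.0, -10.0]), (0.54, [581.0, -289.0])]
wrist tin []
orange [324 142  16  25 231] [330.81 154.12] [ 623.8  -142.63   88.  ] [ 675.13 -149.72   60.  ] [ 572.52 -136.79  110.  ]
orange [478 220  13  18 206] [483.77 228.06] [ 350.92 -689.57   88.  ] [ 380.85 -707.16   60.  ] [ 315.46 -675.03  110.  ]
```

apply_moves --rows '[{"hand": 0.2, "delta_pos": [0, 0, -20], "yaw": 0}, {"hand": 0.2, "delta_pos": [0, 0, -20], "yaw": 0}, {"hand": 0.2, "delta_pos": [0, 0, -20], "yaw": 0}, {"hand": 0.2, "delta_pos": [0, 0, -20], "yaw": 0}, {"hand": 0.2, "delta_pos": [0, 0, -20], "yaw": 0}, {"hand": 0.2, "delta_pos": [0, 0, -20], "yaw": 0}]'

```text
clock: 35.5
position: [471.5, -139.7, 272.2]
ee_rot: [1.0, -0.027, -0.001, -0.0]
contact_force: [-0.2, -0.7, 0.8]
gripper_width: 51.4
grasp_force: 0.0
```

```bash
python3 chk.py | grep -E "orange|case|wrist key_long"
python3 - <<'E'
from h import *
# gap between case and yellow stop along the lane, seen by wrist and scene
for n in ("scene",):
    im=cam(n); hsv=cv2.cvtColor(im["pixels"],cv2.COLOR_RGB2HSV).astype(int)
    for r in range(150,206,2):
        print(r,"".join("O" if 5<h<18 and s>150 and v>100 else "Y" if 19<h<33 and s>120 else "#" if v<60 else "." for h,s,v in hsv[r,115:190]))
E
```

```text
top case [(0.65, [609.0, -135.0])]
top grey_case [(0.9, [607.0, -358.0]), (0.66, [749.0, 129.0]), (0.54, [493.0, 54.0])]
scene case [(0.8, [609.0, -142.0])]
scene grey_case [(0.87, [606.0, -369.0])]
wrist case [(0.92, [613.0, -148.0])]
wrist grey_case []
wrist key_long_tip [(0.94, [482.0, 63.0]), (0.82, [413.0, 185.0])]
orange [324 142   9  24 126] [326.44 152.55] [ 629.72 -126.69   88.  ] [ 675.18 -133.32   60.  ] [ 576.23 -121.08  110.  ]
orange [334 143   6  22  84] [337.38 153.52] [ 625.94 -166.88   88.  ] [ 671.24 -174.32   60.  ] [ 579.75 -160.75  110.  ]
orange [478 220  13  18 204] [483.71 228.06] [ 350.91 -689.36   88.  ] [ 380.85 -706.96   60.  ] [ 315.46 -674.83  110.  ]
150 ..........................................................................#
152 ...........................................................................
154 #..........................................................................
156 ####.......................................................................
158 #######....................................................................
160 #####
[... 1130 characters left out ...]
....YYYYYYYOOOOOOOO...OOO.........................###.......
190 ......................YYYYYYYOOO..OOOO...........................##........
192 .........................YYYYYYOOOOO.......................................
194 ...........................YYYYYOO.........................................
196 ..............................YYY..........................................
198 .................................Y.........................................
200 ...........................................................................
202 ...........................................................................
204 ...........................................................................
```

The case is against the yellow stop, the key is seated and clear of the lane, and the arm is touching nothing, so I'm handing it in.

```bash
python3 -c "
from bench import workorder
print(workorder.job_done())"
```

```text
the job is handed in; nothing more can be done
None
```

The job was handed in at about 36 s on the robot clock, and no verdict came back: the key is in the screw, which is tightened to its stop, its long arm is clear of the lane, and the orange case rests against the yellow stop.

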